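# Loosen the knurled ring of a measuring-stage chuck by two turns

## Robot

A 6-joint arm with a two-finger parallel gripper is mounted at the origin on the work surface. World frame = base frame: x ahead of the robot, y to its left, z up, the work surface at z = 0. Lengths are in m, angles in rad, forces in N, time in s.
With the tool pointing down it reaches from about 0.3 to 0.775 m from the base axis. Payload 14.6 kg.
Tool frame: the origin (TCP) lies at the centre of the arm's flange, where the gripper is bolted on; the fingertips stand 173 mm ahead of it and the grasp point (between the pads) lies 155 mm ahead of it; z points along the fingers, y is the direction in which the jaws open and shut (so a half turn about z gives the same grasp; the last joint's range is limited). The gripper opens to 85 mm and grips with 20 to 120 N. Pads are 22 mm wide; open, the fingers measure 114 mm over their backs; the gripper's body (76 mm by 85 mm) begins 54 mm behind the grasp point. The pads swing forward as they close: fully open they stand 13 mm farther back than shut.
Start: joints at [-1.372, 0.3, 1.521, -0, 1.321, -0.067], TCP at [0.144, -0.531, 0.405] pointing down, gripper open.
Joint ranges: [-3.03, 3.03], [-0.79, 2.21], [0.23, 2.52], [-1.04, 4.18], [0, 3.07], [-2.55, 2.55]. Speed limits (rad/s): [2.22, 2.22, 2.57, 3.14, 3.14, 3.14].

## Interface

Orientations are given as a unit quaternion [w, x, y, z].
In Python, from rig import get_obs, read_camera, close_job gives the robot as it stands.
- The arm moves only by the shell command python3 -m jog 'ROWS' [FORCE]. ROWS is JSON, a list of rows, each an object with "travel": the shift along the tool's x, y, z in m, a list of three; "dr": the turn, a rotation vector about the tool's x, y, z in degrees, a list of three; "grip": the closure, from -1 (fully open) to 1 (shut). In form: [{"travel": [x, y, z], "dr": [ax, ay, az], "grip": grip}, ...]. A call has 1 to 5 rows; each row shifts and turns the commanded pose from where the row before left it, along the tool's axes as they then stand; what a row does not reach is not made up. A row lasts 1/12 s, in which the tool goes at most 41.7 mm and 7.16 degrees, less where a joint would pass 70% of its speed; a pose out of reach is approached as far as the arm can. A call with a gripper value outside its range is refused whole. The fingers move at their own pace and stop on an object; FORCE is the grip in N (left out, the last holds). Time passes only in rows, so rows that do not move let the fingers close. It gives the time, the measured TCP pose, the force and the opening at its end, in the units of the state.
- get_obs(): the state, without advancing time (a new reading comes with each control period).
- read_camera(name): name is "side" or "top"; returns a dict with "color" (480x640x3 uint8, red, green, blue), "mtx" (3x3 intrinsics, pixels), "origin" and "attitude" of the camera in the world. Camera axes: x right, y down, z forward; pixel columns grow to the right and rows downward; lengths in m; the calibration is good to about 2 mm. A picture is of the moment at which its call begins. There is no depth.
- close_job(): hands the job in, once; it reports no verdict.
The state is a dict: "time": time; "joints": joint angles; "joint_velocities": joint speeds; "joint_torque": joint torques, N m; "tcp_pos": TCP position; "orientation": TCP orientation; "ft_force": force on the tool from outside, world axes, zero at the start; "ft_torque": the same for the moment, N m; "gripper_width": finger opening in m.
Only numpy, scipy, OpenCV 4.12 (cv2) and the standard library are available. Lean on these libraries where they do the work, as an engineer would, in place of code of your own. Each camera call takes 0.05 s, during which the arm holds its last target.

## Task

Open the small three-jaw chuck on the measuring stage: roll a fingertip along the knurled rim of its ring, counter-clockwise seen from above, for two full turns and no more, so that the black mark on the ring comes round to the black mark on the chuck's face for the second time. Grip nothing, do not touch the brass part standing in the jaws (it stays there, upright), and leave the step gauge, the ring gauge and the jar on the stage where they are. Finish with the hand clear.

Things in the scene. Friction and masses are not known exactly. Their poses are not given: they have to be found in the camera images.
- ring (a joint): the chuck's knurled steel ring, turning about the chuck's vertical axis: angle in rad, 0 at the start (tight, its black mark beside the black mark on the chuck's face), growing counter-clockwise seen from above; 6.28 per full turn, 12.57 is two turns. It stays where it is left (friction about 0.07 N m, so about 1.5 N along the rim moves it), has no spring and no catch at two turns: it turns on to 17.5. Each turn draws the three jaws 2.5 mm outward
- ring_center (a point): centre of the ring: on its axis at mid height of the knurled rim. The rim is 104 mm across over the crests of the 48 straight vertical ribs (2 mm deep), and 24 mm high, from 12 mm below this point to 12 mm above. The chuck below is 98 mm across, and its underside is on the stage 26 mm below this point; nothing else stands within 50 mm of the rim
- chuck: the three-jaw chuck, fixed on the stage: aluminium base 98 mm across, flat face 72 mm across at 40 mm above the stage, ring around it. Origin on the axis at the underside, z up; x points to one jaw, the others at 120 degrees. The chuck stands at a different place and yaw each time. The jaws are 16 x 11 x 12 mm blocks on the face, their tops 52 mm above the stage, 66 mm above it the top of the brass part
- pointer (a point): the fixed black mark, a 13 x 7 mm bar on the chuck's face between two jaws, 29.5 mm from the axis
- ring_mark (a point): the black mark on the top of the ring, a radial bar 12 x 7 mm, 43.3 mm from the axis; it turns with the ring and starts beside the fixed mark
- part: the turned brass part standing loose between the jaws at the chuck's centre: 24 mm across and 16 mm high with a 16 mm spigot, 26 mm high in all, 0.085 kg; origin at the centre of its underside, z up
- step_gauge: loose steel step gauge, a stair of six steps 12 to 42 mm high, 22 x 96 mm; origin at the centre of its underside, long axis y
- ring_gauge: loose dark steel ring gauge, 52 mm across, 30 mm bore, 18 mm high; origin at the centre of its underside
- jar: loose grey plastic jar with a white cap, 48 mm across, 55 mm high; origin at the centre of its underside
- stage: the measuring stage, fixed: dark slab 500 x 800 x 30 mm with a pale glass pane flush in its top; origin at the centre of its underside, on the table; its top is 30 mm above the table

How it is judged:
On the way:
1. the ring has made one full turn (value of joint ring above 6.2 rad), for 0.05 s.
At the end, for the whole second after the job is handed in: the ring has been turned two full turns counter-clockwise (12.57 rad within 0.6 rad, about a tenth of a turn) and is still; the brass part stands upright on the chuck's face between the jaws (value of joint ring between 11.9664 and 13.1664 rad and velocity of joint ring between -0.05 and 0.05 rad/s and horizontal distance between part and chuck below 0.012 m and angle between part's own z axis and vertical below 0.15 rad and z of part in the frame of chuck below 0.043 m); the robot touches nothing.
It fails at once if the ring is turned past two turns by more than an eighth of a turn (value of joint ring above 13.3664 rad).
It fails at once if the brass part is lifted or tipped (z of part in the frame of chuck above 0.046 m or angle between part's own z axis and vertical above 0.25 rad).
It fails at once if the robot touches the brass part (contact force between any of the arm, the fingers and part above 0.5 N).
It fails at once if a gauge or the jar is moved by more than 15 mm (distance of any of step_gauge, ring_gauge, jar from where it was at the start of the episode above 0.015 m).
It also fails if it takes over 72 s, if anything falls off the work surface, if the arm or the gripper's body presses on something with over 40 N, if the wrist force passes 120 N, or if a joint passes its speed limit or range.

## Working session

There is one attempt and no reset: what is moved stays moved. The work goes in short steps, Python scripts to look and compute and a shell command to move; the robot and the scene stay as the last step left them, time stands still between calls to the robot, and variables do not carry over. Pictures are saved under pics/ and viewed, and the job is handed in when it is done.

```bash
ls; mkdir -p pics; python3 - <<'E'
from rig import *
import cv2
for n in ("side","top"):
    c=read_camera(n); cv2.imwrite(f"pics/{n}0.png",c["color"][:,:,::-1]); print(n,c["mtx"],c["origin"],c["attitude"])
print(get_obs())
E
```

```text
pics
side [[470.36201106   0.         316.59787246]
 [  0.         470.36201106 239.17450406]
 [  0.           0.           1.        ]] [0.5395996  0.68217196 0.51694207] [ 0.04712261 -0.06453048  0.87796505 -0.47200916]
top [[621.17800363   0.         312.23906249]
 [  0.         621.17800363 240.32208321]
 [  0.           0.           1.        ]] [ 0.40640674 -0.01173935  1.15046195] [-0.0802811   0.71940822 -0.6853419   0.07945588]
{'time': 0.1, 'joints': array([-1.37160319e+00,  3.00432961e-01,  1.52152054e+00,  1.12667646e-05,
        1.32073866e+00, -6.66035742e-02]), 'joint_velocities': array([-6.31397158e-04, -1.66801248e-03, -1.59436541e-03, -1.07176150e-04,
        5.05067841e-04, -9.04949087e-05]), 'joint_torque': array([ 6.34614298e-04, -5.44376779e+01, -3.62370837e+01, -1.00494497e-04,
        3.02167085e-03,  5.14517154e-06]), 'tcp_pos': array([ 0.14446324, -0.53065863,  0.40416775]), 'orientation': array([-5.48907204e-04,  9.91182039e-01,  1.32506086e-01, -3.09736656e-05]), 'ft_force': array([ 1.15465321,  0.69194517, -0.5590867 ]), 'ft_torque': array([-0.00270183,  0.00249539,  0.01197241]), 'gripper_width': 0.085494293753288}
```

View pics/side0.png

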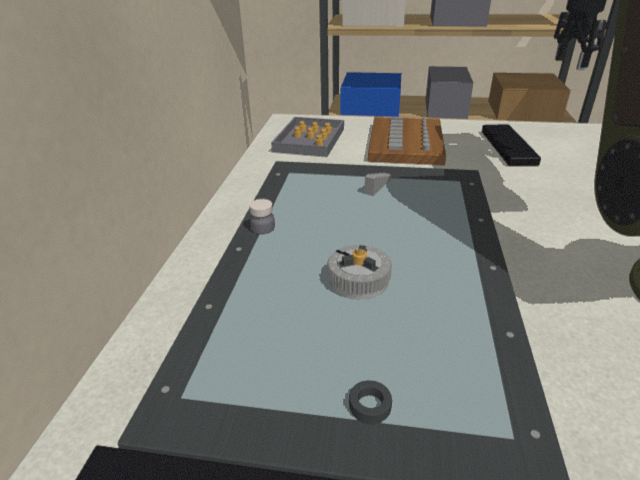

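View pics/top0.png

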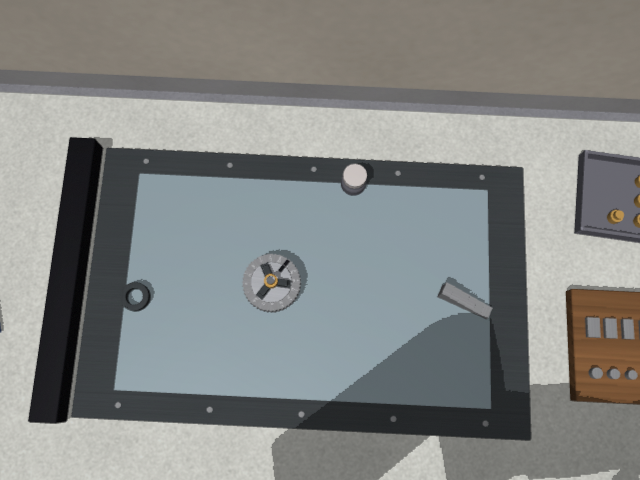

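```bash
cat > h.py <<'E'
import numpy as np, cv2
from scipy.spatial.transform import Rotation as R
def cam(c):
    q=c["attitude"]; Rm=R.from_quat([q[1],q[2],q[3],q[0]]).as_matrix(); return Rm,np.array(c["origin"]),np.array(c["mtx"])
def proj(c,P):
    Rm,o,K=cam(c); p=(np.atleast_2d(P)-o)@Rm; u=p@K.T; return u[:,:2]/u[:,2:]
def back(c,uv,z):
    Rm,o,K=cam(c); d=Rm@np.linalg.inv(K)@np.array([uv[0],uv[1],1.]); return o+d*(z-o[2])/d[2]
def circ(x,y,z,r,n=72):
    a=np.linspace(0,2*np.pi,n); return np.c_[x+r*np.cos(a),y+r*np.sin(a),z+0*a]
def crop(c,u,v,w,s,name,polys=(),pts=()):
    im=c["color"][:,:,::-1].copy(); u0,v0=int(u-w),int(v-w*.75)
    u0=max(u0,0);v0=max(v0,0)
    k=cv2.resize(im[v0:v0+int(1.5*w),u0:u0+2*w],None,fx=s,fy=s,interpolation=cv2.INTER_CUBIC)
    f=lambda p:np.round((p-[u0,v0]+.5)*s-.5).astype(int)
    for P in polys: cv2.polylines(k,[f(proj(c,P)).reshape(-1,1,2).astype(np.int32)],False,(0,0,255),1)
    for P in pts: cv2.circle(k,tuple(int(t) for t in f(proj(c,P))[0]),3,(0,255,0),1)
    cv2.imwrite(name,k); return u0,v0
E
python3 - <<'E'
from h import *; from rig import *
c=read_camera("top"); s=read_camera("side")
p=back(c,(271.5,282),.068); print(p)
print(proj(s,[p]))
for n,uv,z in(("rg",(137,296),.03),("jar",(355,176),.085),("sg",(466,298),.05),("e",(100,150),.03),("e2",(75,415),.03),("e3",(528,437),.03)): print(n,back(c,uv,z))
P=[circ(p[0],p[1],.068,.052),circ(p[0],p[1],.044,.052),circ(p[0],p[1],.07,.036)]
crop(c,271,282,50,8,"pics/t1.png",P[:1]); crop(s,359,270,50,8,"pics/s1.png",P[:2])
E
```

```text
[0.57690902 0.06361612 0.068     ]
[[360.20680706 260.47349609]]
rg [0.54546028 0.30792815 0.03      ]
jar [ 0.77441027 -0.0758452   0.085     ]
sg [ 0.5678522  -0.28299069  0.05      ]
e [0.82153098 0.40970716 0.03      ]
e2 [0.33345001 0.39220271 0.03      ]
e3 [ 0.33434825 -0.39320066  0.03      ]
```

View pics/t1.png

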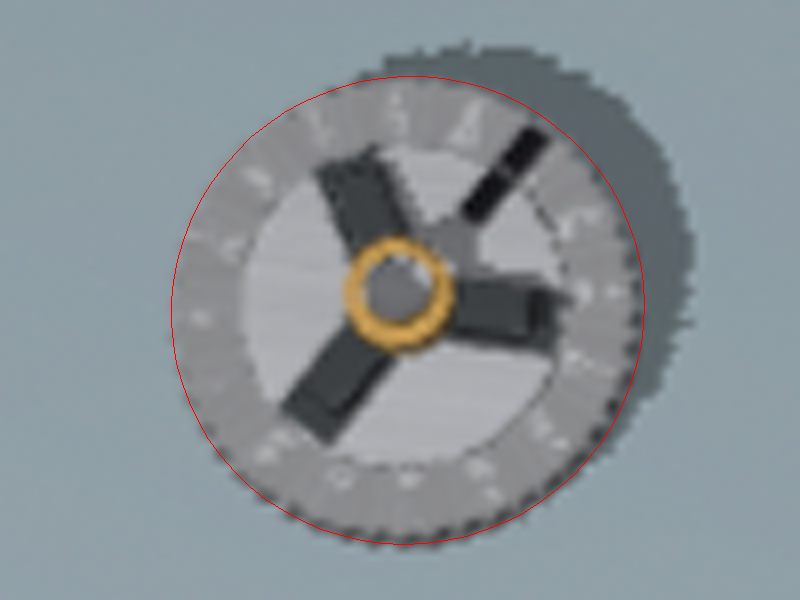

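View pics/s1.png

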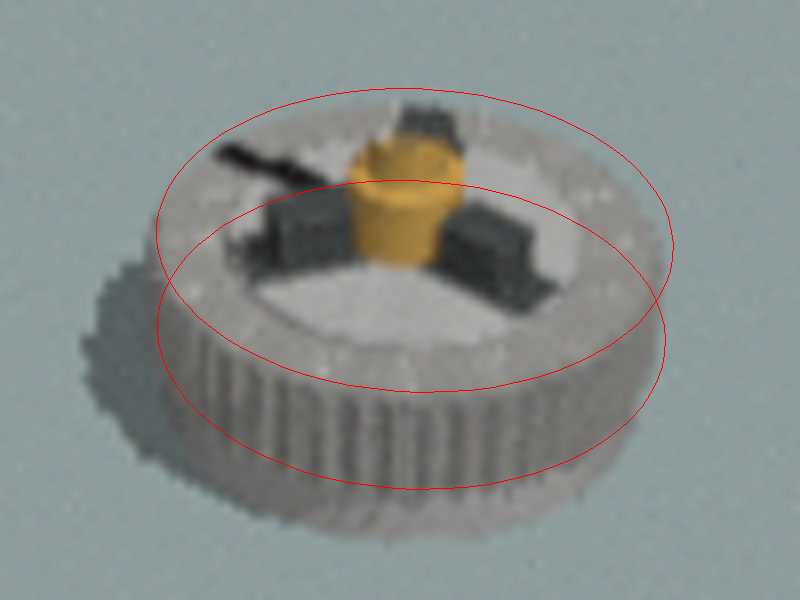

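```bash
cat >> h.py <<'E'
def st(o,C=(.5783,.0653)):
    q=o["orientation"]; r=R.from_quat([q[1],q[2],q[3],q[0]]); M=r.as_matrix(); p=np.array(o["tcp_pos"])
    psi=np.degrees(np.arctan2(M[1,0],M[0,0])); d=p[:2]-np.array(C); th=np.degrees(np.arctan2(d[1],d[0]))
    f=M.T@np.array(o["ft_force"])
    print("t%.2f p %s psi %.1f theta %.1f rad %.1fmm tilt %.2f q6 %.2f w %.3f Ftool %s"%(o["time"],np.round(p,4),psi,th%360,1e3*np.hypot(*d),np.degrees(np.arccos(-M[2,2])),o["joints"][5],o["gripper_width"],np.round(f,1)))
    return M,p,psi
def goto(o,xyz,psi_t):
    M,p,psi=st(o); print("travel tool", np.round(M.T@(np.array(xyz)-p),4),"dz deg",-(psi_t-psi))
E
python3 -c "
from h import *;from rig import *
goto(get_obs(),(.5783-.09*np.cos(np.radians(20)),.0653+.09*np.sin(np.radians(20)),.405),-20)"
```

```text
t0.20 p [ 0.1445 -0.5307  0.4044] psi 15.2 theta 233.9 rad 737.2mm tilt 0.04 q6 -0.07 w 0.085 Ftool [ 0.4  0.3 -0.7]
travel tool [ 5.016e-01 -5.130e-01 -3.000e-04] dz deg 35.22800997115276
```

```bash

python3 -m jog '[{"travel":[0.025,-0.0256,0],"dr":[0,0,0],"grip":1},{"travel":[0.025,-0.0256,0],"dr":[0,0,0],"grip":1},{"travel":[0.025,-0.0256,0],"dr":[0,0,0],"grip":1},{"travel":[0.025,-0.0256,0],"dr":[0,0,0],"grip":1},{"travel":[0.025,-0.0256,0],"dr":[0,0,0],"grip":1}]' 40
python3 -m jog '[{"travel":[0.025,-0.0256,0],"dr":[0,0,0],"grip":1},{"travel":[0.025,-0.0256,0],"dr":[0,0,0],"grip":1},{"travel":[0.025,-0.0256,0],"dr":[0,0,0],"grip":1},{"travel":[0.025,-0.0256,0],"dr":[0,0,0],"grip":1},{"travel":[0.025,-0.0256,0],"dr":[0,0,0],"grip":1}]'
python3 -m jog '[{"travel":[0.025,-0.0256,0],"dr":[0,0,0],"grip":1},{"travel":[0.025,-0.0256,0],"dr":[0,0,0],"grip":1},{"travel":[0.025,-0.0256,0],"dr":[0,0,0],"grip":1},{"travel":[0.025,-0.0256,0],"dr":[0,0,0],"grip":1},{"travel":[0.025,-0.0256,0],"dr":[0,0,0],"grip":1}]'
python3 -c "
from h import *;from rig import *
goto(get_obs(),(.5783-.09*np.cos(np.radians(20)),.0653+.09*np.sin(np.radians(20)),.405),-20)"
```

```text
time: 0.62
tcp_pos: [0.2318, -0.3728, 0.4045]
orientation: [-0.0, 0.991, 0.132, 0.0]
ft_force: [1.3, -0.8, 1.7]
gripper_width: 0.0255
time: 1.03
tcp_pos: [0.3188, -0.2163, 0.4048]
orientation: [0.0, 0.991, 0.132, 0.0]
ft_force: [0.7, -0.2, -0.3]
gripper_width: 0.0
time: 1.45
tcp_pos: [0.4058, -0.0598, 0.4048]
orientation: [0.0, 0.991, 0.133, 0.0]
ft_force: [0.4, -0.3, 0.6]
gripper_width: -0.0001
t1.45 p [ 0.4058 -0.0598  0.4048] psi 15.2 theta 216.0 rad 213.1mm tilt 0.02 q6 1.07 w -0.000 Ftool [ 0.3  0.4 -0.6]
travel tool [ 0.1258 -0.1273 -0.0002] dz deg 35.23597160539703
```

```bash

python3 -m jog '[{"travel":[0.025,-0.0255,0],"dr":[0,0,0],"grip":1},{"travel":[0.025,-0.0255,0],"dr":[0,0,0],"grip":1},{"travel":[0.025,-0.0255,0],"dr":[0,0,0],"grip":1},{"travel":[0.025,-0.0255,0],"dr":[0,0,0],"grip":1},{"travel":[0.025,-0.0255,0],"dr":[0,0,0],"grip":1}]'
python3 -m jog '[{"travel":[0,0,0.02],"dr":[0,0,7],"grip":1},{"travel":[0,0,0.02],"dr":[0,0,7],"grip":1},{"travel":[0,0,0.02],"dr":[0,0,7],"grip":1},{"travel":[0,0,0.02],"dr":[0,0,7],"grip":1},{"travel":[0,0,0.02],"dr":[0,0,7],"grip":1}]'
python3 -c "
from h import *;from rig import *
import cv2
goto(get_obs(),(.5783-.09*np.cos(np.radians(20)),.0653+.09*np.sin(np.radians(20)),.218),-20)
for n in ('side','top'):
    c=read_camera(n); cv2.imwrite(f'pics/{n}2.png',c['color'][:,:,::-1])"
```

```text
time: 1.87
tcp_pos: [0.493, 0.0961, 0.4046]
orientation: [0.0, 0.991, 0.133, -0.0]
ft_force: [0.6, -1.4, -0.1]
gripper_width: -0.0001
time: 2.28
tcp_pos: [0.4924, 0.0943, 0.3037]
orientation: [0.0, 0.985, -0.175, -0.0]
ft_force: [-0.2, 0.2, -0.4]
gripper_width: 0.0005
t2.28 p [0.4924 0.0943 0.3037] psi -20.1 theta 161.3 rad 90.7mm tilt 0.01 q6 2.04 w 0.000 Ftool [-0.3 -0.1  0.4]
travel tool [ 0.0006 -0.0021  0.0857] dz deg -0.10349579182597068
```

View pics/side2.png

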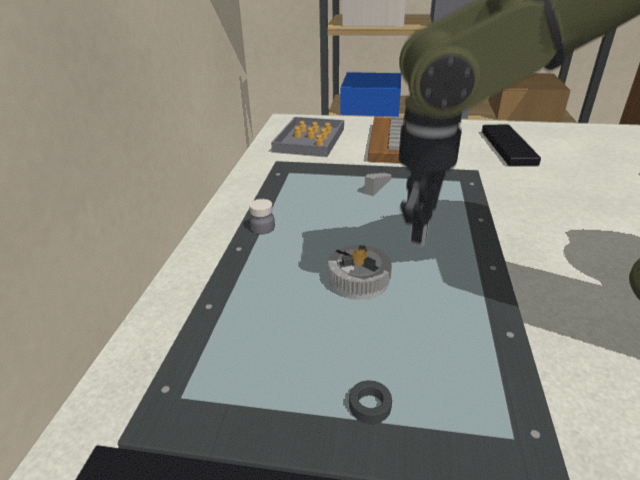

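View pics/top2.png

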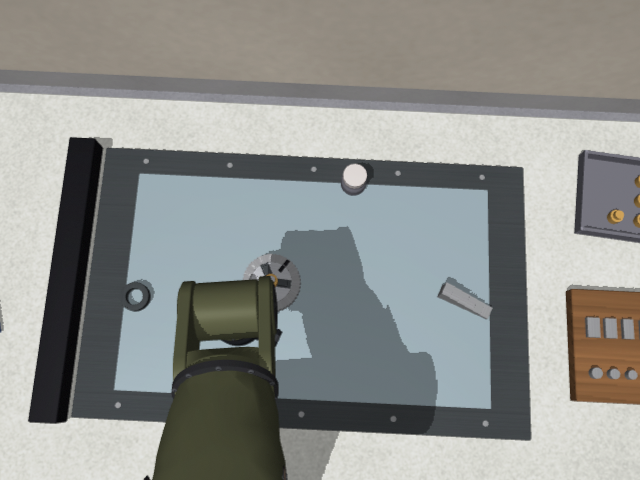

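The top view shows the forearm over the stage with the chuck partly visible (ring near 272,282); the side view shows the closed fingertip (418,240) well clear of the ring (360,270). Going down now, then feeling inward.

```bash

python3 -m jog '[{"travel":[0,-0.002,0.02],"dr":[0,0,0],"grip":1},{"travel":[0,0,0.02],"dr":[0,0,0],"grip":1},{"travel":[0,0,0.02],"dr":[0,0,0],"grip":1},{"travel":[0,0,0.02],"dr":[0,0,0],"grip":1},{"travel":[0,0,0.006],"dr":[0,0,0],"grip":1}]'
python3 -m jog '[{"travel":[0.008,0,0],"dr":[0,0,0],"grip":1},{"travel":[0.007,0,0],"dr":[0,0,0],"grip":1},{"travel":[0.004,0,0],"dr":[0,0,0],"grip":1},{"travel":[0,0,0],"dr":[0,0,0],"grip":1}]'
python3 -c "
from h import *;from rig import *
st(get_obs())"
python3 -m jog '[{"travel":[0.003,0,0],"dr":[0,0,0],"grip":1},{"travel":[0,0,0],"dr":[0,0,0],"grip":1}]'
python3 -c "
from h import *;from rig import *
import cv2
st(get_obs())
c=read_camera('side'); crop(c,380,250,70,5,'pics/s3.png')"
```

```text
time: 2.8
tcp_pos: [0.493, 0.096, 0.2174]
orientation: [0.0, 0.986, -0.169, -0.001]
ft_force: [-0.1, 0.3, -1.4]
gripper_width: -0.0002
time: 3.13
tcp_pos: [0.5123, 0.0893, 0.22]
orientation: [-0.0, 0.985, -0.172, 0.001]
ft_force: [0.8, -0.1, -0.0]
gripper_width: -0.0002
t3.13 p [0.5123 0.0893 0.22  ] psi -19.8 theta 160.0 rad 70.2mm tilt 0.15 q6 2.02 w -0.000 Ftool [ 0.8 -0.2  0. ]
time: 3.3
tcp_pos: [0.5143, 0.0885, 0.2192]
orientation: [-0.0, 0.985, -0.172, 0.0]
ft_force: [0.6, -0.7, -1.4]
gripper_width: 0.0002
t3.30 p [0.5143 0.0885 0.2192] psi -19.8 theta 160.1 rad 68.1mm tilt 0.05 q6 2.02 w 0.000 Ftool [0.8 0.5 1.4]
```

View pics/s3.png

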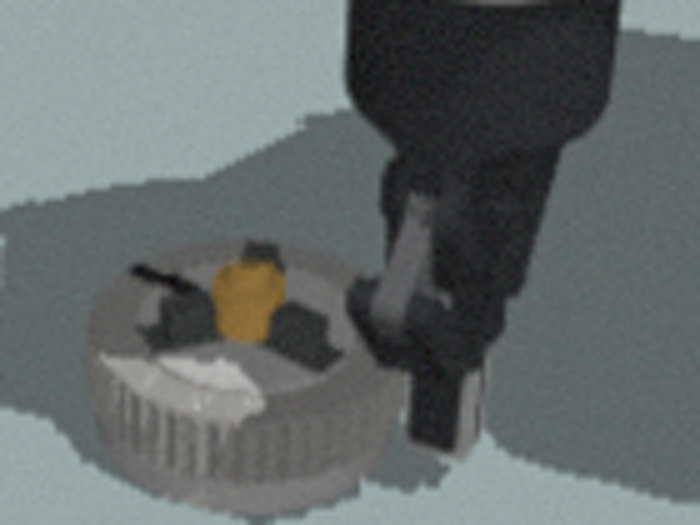

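```bash

python3 -m jog '[{"travel":[0.002,0,0.001],"dr":[0,0,0],"grip":1},{"travel":[0,0,0],"dr":[0,0,0],"grip":1}]'
python3 -m jog '[{"travel":[0.002,0,0],"dr":[0,0,0],"grip":1},{"travel":[0,0,0],"dr":[0,0,0],"grip":1}]'
python3 -c "
from h import *;from rig import *
st(get_obs())"
python3 -m jog '[{"travel":[0.0015,0,0],"dr":[0,0,0],"grip":1},{"travel":[0,0,0],"dr":[0,0,0],"grip":1}]'
python3 -c "
from h import *;from rig import *
st(get_obs())"
```

```text
time: 3.52
tcp_pos: [0.5159, 0.0879, 0.2177]
orientation: [-0.0, 0.985, -0.172, 0.0]
ft_force: [-0.0, -0.4, 0.3]
gripper_width: 0.0001
time: 3.68
tcp_pos: [0.5179, 0.0872, 0.2177]
orientation: [-0.0, 0.985, -0.172, 0.0]
ft_force: [0.3, 0.1, 0.2]
gripper_width: 0.0002
t3.68 p [0.5179 0.0872 0.2177] psi -19.8 theta 160.0 rad 64.3mm tilt 0.01 q6 2.01 w 0.000 Ftool [ 0.3 -0.2 -0.2]
time: 3.85
tcp_pos: [0.5193, 0.0867, 0.2177]
orientation: [-0.0, 0.985, -0.172, 0.0]
ft_force: [0.4, 0.3, -0.1]
gripper_width: -0.0
t3.85 p [0.5193 0.0867 0.2177] psi -19.8 theta 160.0 rad 62.8mm tilt 0.01 q6 2.01 w -0.000 Ftool [ 0.2 -0.4  0.1]
```

```bash

python3 -m jog '[{"travel":[0.0015,0,0],"dr":[0,0,0],"grip":1},{"travel":[0,0,0],"dr":[0,0,0],"grip":1}]'
python3 -m jog '[{"travel":[0.0015,0,0],"dr":[0,0,0],"grip":1},{"travel":[0,0,0],"dr":[0,0,0],"grip":1}]'
python3 -c "
from h import *;from rig import *
st(get_obs())"
```

```text
time: 4.02
tcp_pos: [0.5203, 0.0864, 0.2175]
orientation: [0.0, 0.985, -0.172, -0.001]
ft_force: [-5.3, 2.1, 3.6]
gripper_width: 0.0005
time: 4.18
tcp_pos: [0.521, 0.0862, 0.2174]
orientation: [0.0, 0.985, -0.172, -0.003]
ft_force: [-15.1, 5.2, 9.4]
gripper_width: -0.0
t4.18 p [0.521  0.0862 0.2174] psi -19.8 theta 159.9 rad 61.0mm tilt 0.29 q6 2.01 w -0.000 Ftool [-16.1   0.2  -9.3]
```

```bash

python3 -m jog '[{"travel":[0,0.0053,0],"dr":[0,0,-5],"grip":1},{"travel":[0.0002,0.0053,0],"dr":[0,0,-5],"grip":1},{"travel":[0.0002,0.0053,0],"dr":[0,0,-5],"grip":1}]'
python3 -c "
from h import *;from rig import *
st(get_obs())
c=read_camera('side'); crop(c,370,260,70,5,'pics/s4.png')
c=read_camera('top'); crop(c,271,282,50,8,'pics/t4.png')"
```

```text
time: 4.43
tcp_pos: [0.5173, 0.0706, 0.2174]
orientation: [-0.0, 0.999, -0.039, -0.002]
ft_force: [-14.1, 2.3, 9.2]
gripper_width: 0.0001
t4.43 p [0.5173 0.0706 0.2174] psi -4.5 theta 175.0 rad 61.3mm tilt 0.26 q6 1.71 w 0.000 Ftool [-14.3  -1.2  -9.2]
```

View pics/s4.png

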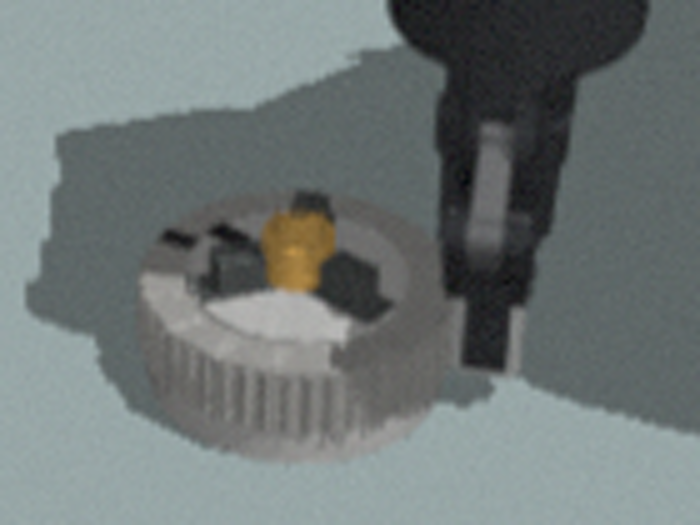

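View pics/t4.png

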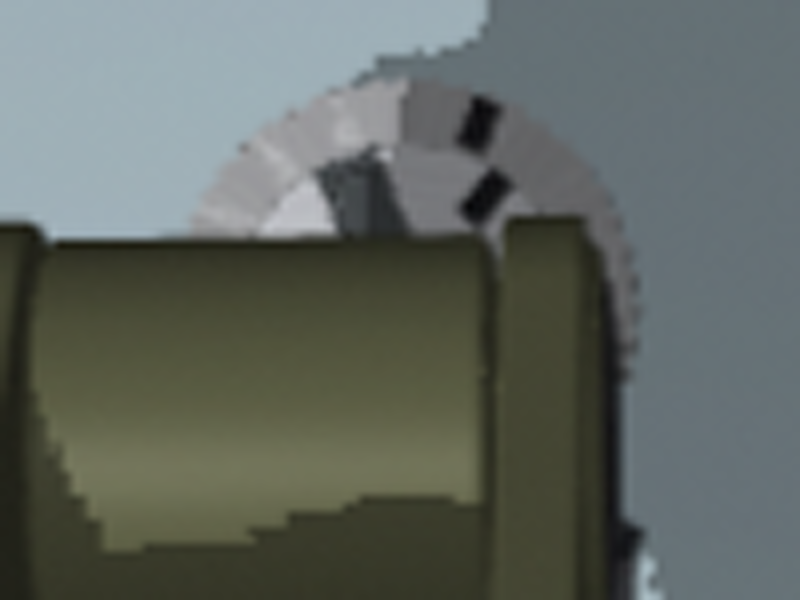

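The ring follows: its mark has moved about 15° counter-clockwise off the fixed mark (top crop 480,122 against 487,195). Continuing.

```bash

python3 -m jog '[{"travel":[0.0002,0.0053,0],"dr":[0,0,-5],"grip":1},{"travel":[0.0002,0.0053,0],"dr":[0,0,-5],"grip":1},{"travel":[0.0002,0.0053,0],"dr":[0,0,-5],"grip":1},{"travel":[0.0002,0.0053,0],"dr":[0,0,-5],"grip":1},{"travel":[0.0002,0.0053,0],"dr":[0,0,-5],"grip":1}]'
python3 -c "
from h import *;from rig import *
st(get_obs())"
python3 -m jog '[{"travel":[0.0002,0.0053,0],"dr":[0,0,-5],"grip":1},{"travel":[0.0002,0.0053,0],"dr":[0,0,-5],"grip":1},{"travel":[0.0002,0.0053,0],"dr":[0,0,-5],"grip":1}]'
python3 -c "
from h import *;from rig import *
st(get_obs())"
```

```text
time: 4.95
tcp_pos: [0.5206, 0.0439, 0.2174]
orientation: [-0.0, 0.984, 0.178, -0.003]
ft_force: [-15.8, -5.0, 10.3]
gripper_width: -0.0001
t4.95 p [0.5206 0.0439 0.2174] psi 20.5 theta 200.4 rad 61.6mm tilt 0.31 q6 1.23 w -0.000 Ftool [-16.6  -0.8 -10.2]
time: 5.2
tcp_pos: [0.528, 0.0293, 0.2174]
orientation: [-0.0, 0.952, 0.305, -0.003]
ft_force: [-15.7, -9.0, 11.0]
gripper_width: -0.0
t5.20 p [0.528  0.0293 0.2174] psi 35.5 theta 215.6 rad 61.8mm tilt 0.32 q6 0.94 w -0.000 Ftool [-18.1  -1.8 -10.9]
```

```bash

python3 -m jog '[{"travel":[0,0.0053,0],"dr":[0,0,-5],"grip":1},{"travel":[0,0.0053,0],"dr":[0,0,-5],"grip":1},{"travel":[0.0001,0.0053,0],"dr":[0,0,-5],"grip":1},{"travel":[0.0001,0.0053,0],"dr":[0,0,-5],"grip":1},{"travel":[0.0001,0.0053,0],"dr":[0,0,-5],"grip":1}]'
python3 -c "
from h import *;from rig import *
st(get_obs())"
python3 -m jog '[{"travel":[0.0001,0.0053,0],"dr":[0,0,-5],"grip":1},{"travel":[0.0001,0.0053,0],"dr":[0,0,-5],"grip":1},{"travel":[0.0001,0.0053,0],"dr":[0,0,-5],"grip":1},{"travel":[0.0001,0.0053,0],"dr":[0,0,-5],"grip":1},{"travel":[0.0001,0.0053,0],"dr":[0,0,-5],"grip":1}]'
python3 -c "
from h import *;from rig import *
st(get_obs())"
```

```text
time: 5.62
tcp_pos: [0.5475, 0.0107, 0.2175]
orientation: [-0.0, 0.864, 0.504, -0.002]
ft_force: [-7.7, -10.1, 4.2]
gripper_width: -0.0003
t5.62 p [0.5475 0.0107 0.2175] psi 60.5 theta 240.5 rad 62.7mm tilt 0.19 q6 0.47 w -0.000 Ftool [-12.6  -1.7  -4.2]
time: 6.03
tcp_pos: [0.5729, 0.0023, 0.2176]
orientation: [0.0, 0.735, 0.678, -0.001]
ft_force: [-1.7, -9.0, 2.1]
gripper_width: -0.0001
t6.03 p [0.5729 0.0023 0.2176] psi 85.5 theta 265.1 rad 63.2mm tilt 0.10 q6 0.02 w -0.000 Ftool [-9.1 -1.  -2.1]
```

```bash

python3 -m jog '[{"travel":[0.0003,0.0053,0],"dr":[0,0,-5],"grip":1},{"travel":[0.0003,0.0053,0],"dr":[0,0,-5],"grip":1},{"travel":[0.0003,0.0053,0],"dr":[0,0,-5],"grip":1},{"travel":[0.0002,0.0053,0],"dr":[0,0,-5],"grip":1},{"travel":[0.0002,0.0053,0],"dr":[0,0,-5],"grip":1}]'
python3 -c "
from h import *;from rig import *
st(get_obs())"
python3 -m jog '[{"travel":[0.0003,0.0053,0],"dr":[0,0,-5],"grip":1},{"travel":[0.0003,0.0053,0],"dr":[0,0,-5],"grip":1},{"travel":[0.0002,0.0053,0],"dr":[0,0,-5],"grip":1},{"travel":[0.0002,0.0053,0],"dr":[0,0,-5],"grip":1},{"travel":[0.0002,0.0053,0],"dr":[0,0,-5],"grip":1}]'
python3 -c "
from h import *;from rig import *
st(get_obs())
c=read_camera('side'); crop(c,350,260,70,5,'pics/s5.png')"
```

```text
time: 6.45
tcp_pos: [0.5993, 0.0058, 0.2177]
orientation: [0.001, 0.57, 0.821, -0.001]
ft_force: [1.6, -11.6, -1.7]
gripper_width: -0.0001
t6.45 p [0.5993 0.0058 0.2177] psi 110.4 theta 289.4 rad 63.1mm tilt 0.13 q6 -0.41 w -0.000 Ftool [-11.4  -2.6   1.7]
time: 6.87
tcp_pos: [0.6218, 0.0201, 0.2179]
orientation: [0.002, 0.379, 0.925, -0.0]
ft_force: [7.8, -10.8, -4.6]
gripper_width: 0.0003
t6.87 p [0.6218 0.0201 0.2179] psi 135.4 theta 313.9 rad 62.8mm tilt 0.20 q6 -0.82 w 0.000 Ftool [-13.1  -2.2   4.7]
```

View pics/s5.png

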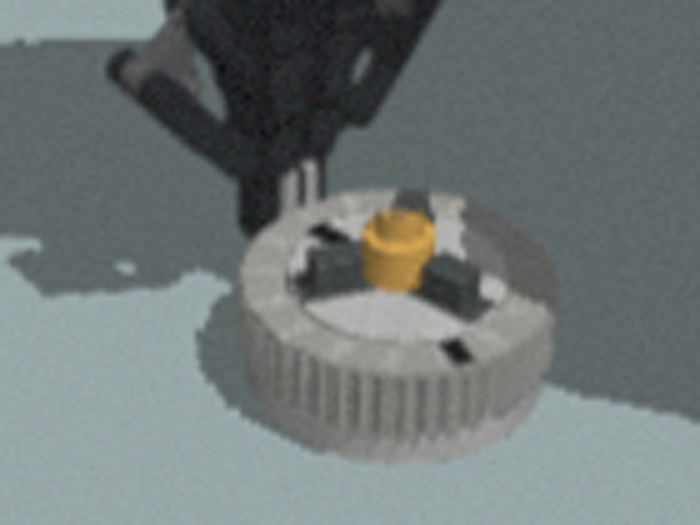

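```bash

python3 -m jog '[{"travel":[0.0002,0.0053,0],"dr":[0,0,-5],"grip":1},{"travel":[0.0002,0.0053,0],"dr":[0,0,-5],"grip":1},{"travel":[0.0002,0.0053,0],"dr":[0,0,-5],"grip":1},{"travel":[0.0002,0.0053,0],"dr":[0,0,-5],"grip":1},{"travel":[0.0002,0.0053,0],"dr":[0,0,-5],"grip":1}]'
python3 -c "
from h import *;from rig import *
st(get_obs())"
python3 -m jog '[{"travel":[0.0002,0.0053,0],"dr":[0,0,-5],"grip":1},{"travel":[0.0002,0.0053,0],"dr":[0,0,-5],"grip":1},{"travel":[0.0002,0.0053,0],"dr":[0,0,-5],"grip":1},{"travel":[0.0002,0.0053,0],"dr":[0,0,-5],"grip":1},{"travel":[0.0002,0.0053,0],"dr":[0,0,-5],"grip":1}]'
python3 -c "
from h import *;from rig import *
st(get_obs())"
python3 -m jog '[{"travel":[0.0002,0.0053,0],"dr":[0,0,-5],"grip":1},{"travel":[0.0002,0.0053,0],"dr":[0,0,-5],"grip":1},{"travel":[0.0002,0.0053,0],"dr":[0,0,-5],"grip":1},{"travel":[0.0002,0.0053,0],"dr":[0,0,-5],"grip":1},{"travel":[0.0002,0.0053,0],"dr":[0,0,-5],"grip":1}]'
python3 -c "
from h import *;from rig import *
st(get_obs())"
```

```text
time: 7.33
tcp_pos: [0.6363, 0.0427, 0.218]
orientation: [0.002, 0.17, 0.985, -0.0]
ft_force: [13.3, -6.9, -6.6]
gripper_width: 0.0002
t7.33 p [0.6363 0.0427 0.218 ] psi 160.4 theta 338.7 rad 62.2mm tilt 0.28 q6 -1.22 w 0.000 Ftool [-14.8  -2.    6.7]
time: 7.75
tcp_pos: [0.6398, 0.0695, 0.218]
orientation: [0.003, -0.048, 0.999, -0.0]
ft_force: [16.6, -0.8, -7.3]
gripper_width: -0.0004
t7.75 p [0.6398 0.0695 0.218 ] psi -174.5 theta 3.9 rad 61.7mm tilt 0.33 q6 -1.61 w -0.000 Ftool [-16.4  -2.4   7.4]
time: 8.17
tcp_pos: [0.6317, 0.0955, 0.218]
orientation: [0.003, -0.263, 0.965, -0.0]
ft_force: [13.6, 6.6, -6.8]
gripper_width: 0.0
t8.17 p [0.6317 0.0955 0.218 ] psi -149.5 theta 29.5 rad 61.3mm tilt 0.31 q6 -2.01 w 0.000 Ftool [-15.1  -1.2   6.9]
```

```bash

python3 -m jog '[{"travel":[0.0002,0.0053,0],"dr":[0,0,-5],"grip":1},{"travel":[0.0002,0.0053,0],"dr":[0,0,-5],"grip":1},{"travel":[0.0002,0.0053,0],"dr":[0,0,-5],"grip":1},{"travel":[0.0002,0.0053,0],"dr":[0,0,-5],"grip":1}]'
python3 -c "
from h import *;from rig import *
st(get_obs())"
python3 -m jog '[{"travel":[-0.008,0,0],"dr":[0,0,0],"grip":1},{"travel":[-0.012,0,0],"dr":[0,0,0],"grip":1},{"travel":[0,0,0],"dr":[0,0,0],"grip":1}]'
python3 -c "
from h import *;from rig import *
st(get_obs())
c=read_camera('side'); crop(c,350,260,70,5,'pics/s6.png')
c=read_camera('top'); crop(c,271,282,50,8,'pics/t6.png')"
```

```text
time: 8.5
tcp_pos: [0.6177, 0.1121, 0.2179]
orientation: [0.002, -0.427, 0.904, 0.0]
ft_force: [9.6, 10.1, -4.3]
gripper_width: 0.0
t8.50 p [0.6177 0.1121 0.2179] psi -129.5 theta 49.9 rad 61.2mm tilt 0.25 q6 -2.33 w 0.000 Ftool [-13.8  -1.    4.4]
time: 8.75
tcp_pos: [0.6308, 0.1275, 0.2178]
orientation: [0.0, -0.424, 0.906, -0.0]
ft_force: [-0.0, -0.6, 0.4]
gripper_width: -0.0001
t8.75 p [0.6308 0.1275 0.2178] psi -129.8 theta 49.8 rad 81.4mm tilt 0.04 q6 -2.30 w -0.000 Ftool [ 0.5 -0.4 -0.4]
```

View pics/s6.png

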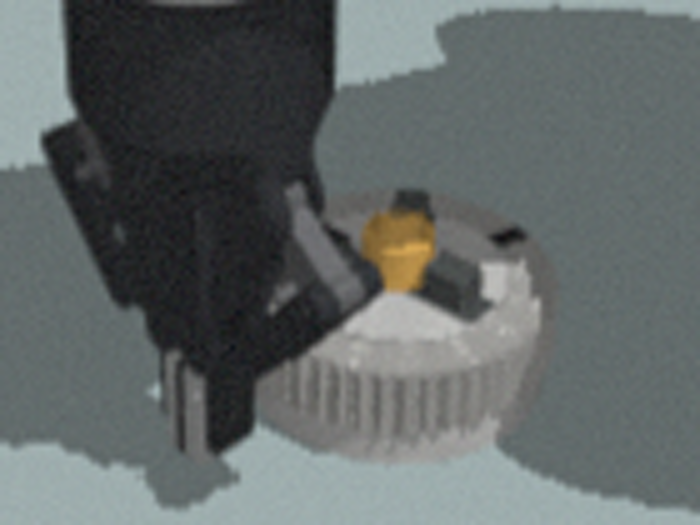

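View pics/t6.png

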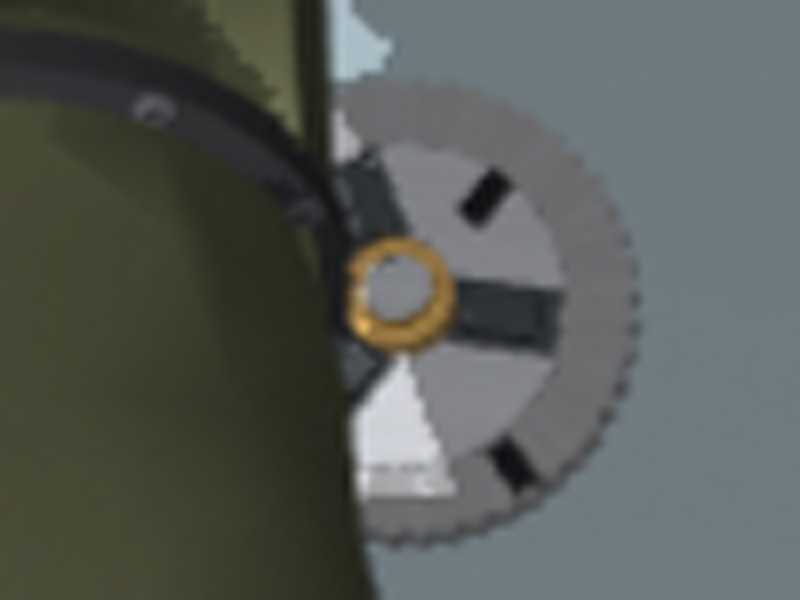

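The ring mark is at top crop (512,465), the fixed mark at (487,195): +250° by image, equal to the stroke. Hand is clear; orbiting back outside the rim.

```bash

python3 -m jog '[{"travel":[0.0006,-0.0099,0],"dr":[0,0,7],"grip":1},{"travel":[0.0006,-0.0099,0],"dr":[0,0,7],"grip":1},{"travel":[0.0006,-0.0099,0],"dr":[0,0,7],"grip":1},{"travel":[0.0006,-0.0099,0],"dr":[0,0,7],"grip":1},{"travel":[0.0006,-0.0099,0],"dr":[0,0,7],"grip":1}]'
python3 -m jog '[{"travel":[0.0006,-0.0099,0],"dr":[0,0,7],"grip":1},{"travel":[0.0006,-0.0099,0],"dr":[0,0,7],"grip":1},{"travel":[0.0006,-0.0099,0],"dr":[0,0,7],"grip":1},{"travel":[0.0006,-0.0099,0],"dr":[0,0,7],"grip":1},{"travel":[0.0006,-0.0099,0],"dr":[0,0,7],"grip":1}]'
python3 -c "
from h import *;from rig import *
st(get_obs())"
```

```text
time: 9.27
tcp_pos: [0.6565, 0.0843, 0.2175]
orientation: [-0.0, -0.129, 0.992, -0.0]
ft_force: [0.9, 0.7, 0.8]
gripper_width: 0.0002
time: 9.68
tcp_pos: [0.6543, 0.0353, 0.2175]
orientation: [-0.0, 0.175, 0.985, -0.0]
ft_force: [0.1, -0.3, 0.4]
gripper_width: -0.0001
t9.68 p [0.6543 0.0353 0.2175] psi 159.8 theta 338.5 rad 81.7mm tilt 0.03 q6 -1.22 w -0.000 Ftool [-0.2 -0.3 -0.4]
```

```bash

python3 -m jog '[{"travel":[0.0006,-0.0099,0],"dr":[0,0,7],"grip":1},{"travel":[0.0006,-0.0099,0],"dr":[0,0,7],"grip":1},{"travel":[0.0006,-0.0099,0],"dr":[0,0,7],"grip":1},{"travel":[0.0006,-0.0099,0],"dr":[0,0,7],"grip":1},{"travel":[0.0006,-0.0099,0],"dr":[0,0,7],"grip":1}]'
python3 -m jog '[{"travel":[0.0006,-0.0099,0],"dr":[0,0,7],"grip":1},{"travel":[0.0006,-0.0099,0],"dr":[0,0,7],"grip":1},{"travel":[0.0006,-0.0099,0],"dr":[0,0,7],"grip":1},{"travel":[0.0006,-0.0099,0],"dr":[0,0,7],"grip":1},{"travel":[0.0006,-0.0099,0],"dr":[0,0,7],"grip":1}]'
python3 -c "
from h import *;from rig import *
st(get_obs())"
```

```text
time: 10.1
tcp_pos: [0.6244, -0.0035, 0.2176]
orientation: [-0.0, 0.463, 0.886, -0.0]
ft_force: [0.4, 0.3, 0.3]
gripper_width: -0.0
time: 10.52
tcp_pos: [0.5776, -0.0182, 0.2176]
orientation: [-0.0, 0.708, 0.706, -0.0]
ft_force: [0.7, 0.1, 0.1]
gripper_width: 0.0001
t10.52 p [ 0.5776 -0.0182  0.2176] psi 89.8 theta 269.6 rad 83.5mm tilt 0.02 q6 -0.09 w 0.000 Ftool [ 0.1  0.7 -0.1]
```

```bash

python3 -m jog '[{"travel":[0.0006,-0.0099,0],"dr":[0,0,7],"grip":1},{"travel":[0.0006,-0.0099,0],"dr":[0,0,7],"grip":1},{"travel":[0.0006,-0.0099,0],"dr":[0,0,7],"grip":1},{"travel":[0.0006,-0.0099,0],"dr":[0,0,7],"grip":1},{"travel":[0.0006,-0.0099,0],"dr":[0,0,7],"grip":1}]'
python3 -m jog '[{"travel":[0.0006,-0.0099,0],"dr":[0,0,7],"grip":1},{"travel":[0.0006,-0.0099,0],"dr":[0,0,7],"grip":1},{"travel":[0.0006,-0.0099,0],"dr":[0,0,7],"grip":1},{"travel":[0.0006,-0.0099,0],"dr":[0,0,7],"grip":1},{"travel":[0.0006,-0.0099,0],"dr":[0,0,7],"grip":1}]'
python3 -m jog '[{"travel":[0.0006,-0.0099,0],"dr":[0,0,7],"grip":1},{"travel":[0.0006,-0.0099,0],"dr":[0,0,7],"grip":1},{"travel":[0.0006,-0.0099,0],"dr":[0,0,7],"grip":1},{"travel":[0.0006,-0.0099,0],"dr":[0,0,7],"grip":1},{"travel":[0.0006,-0.0099,0],"dr":[0,0,7],"grip":1}]'
python3 -c "
from h import *;from rig import *
st(get_obs())
c=read_camera('side'); crop(c,350,260,70,5,'pics/s7.png')
c=read_camera('top'); crop(c,271,282,50,8,'pics/t7.png')"
```

```text
time: 10.93
tcp_pos: [0.531, -0.0034, 0.2177]
orientation: [-0.0, 0.888, 0.46, -0.0]
ft_force: [0.9, 0.4, -0.8]
gripper_width: -0.0001
time: 11.35
tcp_pos: [0.5012, 0.0356, 0.2177]
orientation: [0.0, 0.985, 0.172, -0.0]
ft_force: [0.0, -0.5, 1.0]
gripper_width: -0.0001
time: 11.77
tcp_pos: [0.4992, 0.0845, 0.2177]
orientation: [0.0, 0.991, -0.132, -0.0]
ft_force: [0.3, 0.4, 0.2]
gripper_width: 0.0003
t11.77 p [0.4992 0.0845 0.2177] psi -15.2 theta 166.3 rad 81.4mm tilt 0.02 q6 1.93 w 0.000 Ftool [ 0.1 -0.4 -0.2]
```

View pics/s7.png

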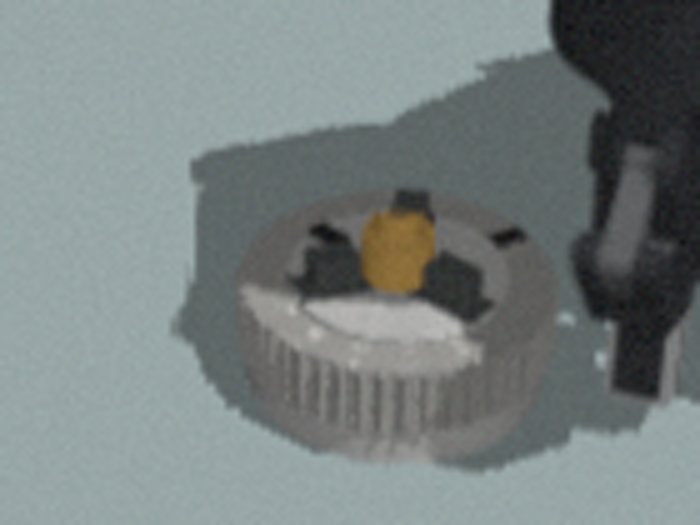

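```bash

python3 -m jog '[{"travel":[0.0006,-0.0099,0],"dr":[0,0,7],"grip":1},{"travel":[0.009,0,0],"dr":[0,0,0],"grip":1},{"travel":[0.007,0,0],"dr":[0,0,0],"grip":1},{"travel":[0.002,0,0],"dr":[0,0,0],"grip":1},{"travel":[0.001,0,0],"dr":[0,0,0],"grip":1}]'
python3 -c "
from h import *;from rig import *
st(get_obs())"
python3 -m jog '[{"travel":[0.001,0,0],"dr":[0,0,0],"grip":1},{"travel":[0.001,0,0],"dr":[0,0,0],"grip":1},{"travel":[0,0,0],"dr":[0,0,0],"grip":1}]'
python3 -c "
from h import *;from rig import *
st(get_obs())"
```

```text
time: 12.28
tcp_pos: [0.5204, 0.0862, 0.2175]
orientation: [-0.0, 0.982, -0.187, -0.001]
ft_force: [-10.5, 4.5, 8.8]
gripper_width: 0.0
t12.28 p [0.5204 0.0862 0.2175] psi -21.6 theta 160.2 rad 61.6mm tilt 0.12 q6 2.04 w 0.000 Ftool [-11.4  -0.3  -8.8]
time: 12.53
tcp_pos: [0.5211, 0.0861, 0.2175]
orientation: [0.0, 0.982, -0.187, -0.003]
ft_force: [-19.0, 7.1, 14.0]
gripper_width: 0.0001
t12.53 p [0.5211 0.0861 0.2175] psi -21.5 theta 160.0 rad 60.8mm tilt 0.33 q6 2.04 w 0.000 Ftool [-20.3   0.4 -13.9]
```

```bash

python3 -m jog '[{"travel":[-0.0003,0.0053,0],"dr":[0,0,-5],"grip":1},{"travel":[0,0.0053,0],"dr":[0,0,-5],"grip":1},{"travel":[0.0002,0.0053,0],"dr":[0,0,-5],"grip":1},{"travel":[0.0002,0.0053,0],"dr":[0,0,-5],"grip":1},{"travel":[0.0002,0.0053,0],"dr":[0,0,-5],"grip":1}]'
python3 -m jog '[{"travel":[0.0002,0.0053,0],"dr":[0,0,-5],"grip":1},{"travel":[0.0002,0.0053,0],"dr":[0,0,-5],"grip":1},{"travel":[0.0002,0.0053,0],"dr":[0,0,-5],"grip":1},{"travel":[0.0002,0.0053,0],"dr":[0,0,-5],"grip":1},{"travel":[0.0001,0.0053,0],"dr":[0,0,-5],"grip":1}]'
python3 -c "
from h import *;from rig import *
st(get_obs())"
```

```text
time: 12.95
tcp_pos: [0.5166, 0.0597, 0.2176]
orientation: [-0.0, 0.999, 0.032, -0.001]
ft_force: [-6.5, 1.6, 5.8]
gripper_width: -0.0002
time: 13.37
tcp_pos: [0.5238, 0.034, 0.2175]
orientation: [-0.0, 0.969, 0.248, -0.001]
ft_force: [-1.8, -0.2, 0.1]
gripper_width: 0.0003
t13.37 p [0.5238 0.034  0.2175] psi 28.7 theta 209.9 rad 62.9mm tilt 0.09 q6 1.07 w 0.000 Ftool [-1.7 -0.7 -0.1]
```

Force has fallen off; pressing in and checking for slip.

```bash

python3 -m jog '[{"travel":[0.001,0,0],"dr":[0,0,0],"grip":1},{"travel":[0.0005,0,0],"dr":[0,0,0],"grip":1}]'
python3 -c "
from h import *;from rig import *
st(get_obs())
c=read_camera('side'); print(crop(c,350,260,70,5,'pics/s8.png'))
c=read_camera('top'); print(crop(c,271,282,50,8,'pics/t8.png'))"
```

```text
time: 13.53
tcp_pos: [0.5247, 0.0344, 0.2173]
orientation: [0.0, 0.97, 0.245, -0.002]
ft_force: [-16.2, -10.5, 10.1]
gripper_width: -0.0001
t13.53 p [0.5247 0.0344 0.2173] psi 28.3 theta 210.0 rad 61.9mm tilt 0.26 q6 1.07 w -0.000 Ftool [-19.3   1.6 -10. ]
(280, 207)
(221, 244)
```

View pics/s8.png

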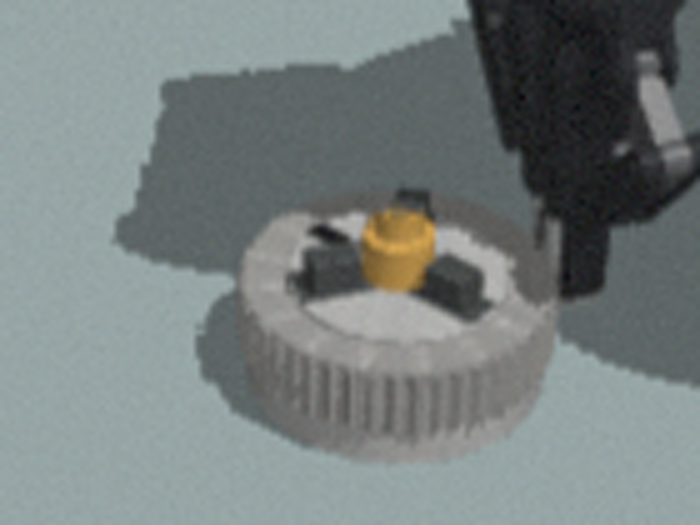

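View pics/t8.png

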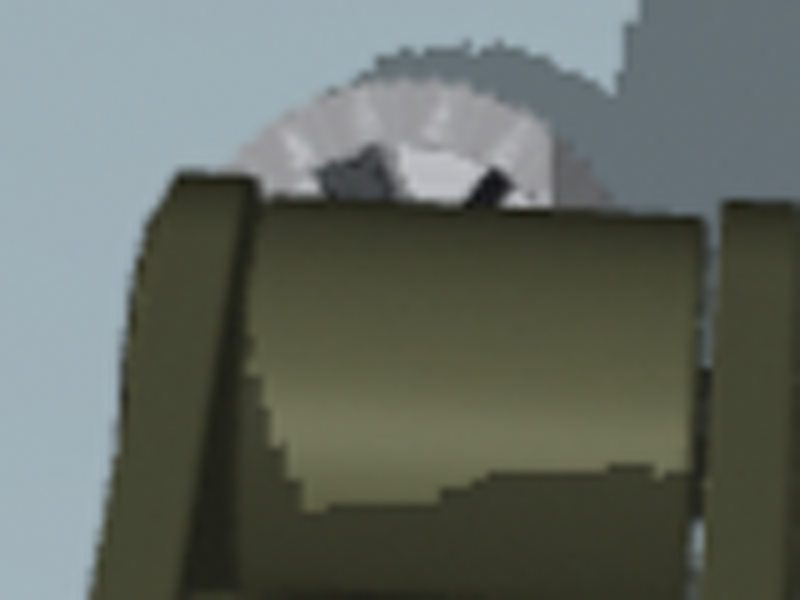

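The ring mark is not visible in the side crop, which fits being at about 300°, hidden behind the rear jaw (412,200). So no noticeable slip. Continuing.

```bash

python3 -m jog '[{"travel":[0,0.0053,0],"dr":[0,0,-5],"grip":1},{"travel":[0.0001,0.0053,0],"dr":[0,0,-5],"grip":1},{"travel":[0.0002,0.0053,0],"dr":[0,0,-5],"grip":1},{"travel":[0.0002,0.0053,0],"dr":[0,0,-5],"grip":1},{"travel":[0.0002,0.0053,0],"dr":[0,0,-5],"grip":1}]'
python3 -c "
from h import *;from rig import *
st(get_obs())"
python3 -m jog '[{"travel":[0.0002,0.0053,0],"dr":[0,0,-5],"grip":1},{"travel":[0.0002,0.0053,0],"dr":[0,0,-5],"grip":1},{"travel":[0.0002,0.0053,0],"dr":[0,0,-5],"grip":1},{"travel":[0.0002,0.0053,0],"dr":[0,0,-5],"grip":1},{"travel":[0.0002,0.0053,0],"dr":[0,0,-5],"grip":1}]'
python3 -c "
from h import *;from rig import *
st(get_obs())"
```

```text
time: 14.05
tcp_pos: [0.5418, 0.0142, 0.2174]
orientation: [-0.0, 0.893, 0.45, -0.001]
ft_force: [-7.5, -7.7, 3.7]
gripper_width: 0.0002
t14.05 p [0.5418 0.0142 0.2174] psi 53.5 theta 234.4 rad 62.8mm tilt 0.17 q6 0.60 w 0.000 Ftool [-10.6  -1.5  -3.7]
time: 14.47
tcp_pos: [0.5661, 0.0032, 0.2175]
orientation: [0.0, 0.774, 0.633, -0.001]
ft_force: [-2.7, -5.8, 1.7]
gripper_width: -0.0002
t14.47 p [0.5661 0.0032 0.2175] psi 78.5 theta 258.9 rad 63.3mm tilt 0.10 q6 0.14 w -0.000 Ftool [-6.2 -1.5 -1.7]
```

```bash

python3 -m jog '[{"travel":[0.0007,0.0053,0],"dr":[0,0,-5],"grip":1},{"travel":[0.0005,0.0053,0],"dr":[0,0,-5],"grip":1},{"travel":[0.0003,0.0053,0],"dr":[0,0,-5],"grip":1},{"travel":[0.0003,0.0053,0],"dr":[0,0,-5],"grip":1},{"travel":[0.0003,0.0053,0],"dr":[0,0,-5],"grip":1}]'
python3 -c "
from h import *;from rig import *
st(get_obs())"
python3 -m jog '[{"travel":[0.0003,0.0053,0],"dr":[0,0,-5],"grip":1},{"travel":[0.0003,0.0053,0],"dr":[0,0,-5],"grip":1},{"travel":[0.0002,0.0053,0],"dr":[0,0,-5],"grip":1},{"travel":[0.0002,0.0053,0],"dr":[0,0,-5],"grip":1},{"travel":[0.0002,0.0053,0],"dr":[0,0,-5],"grip":1}]'
python3 -c "
from h import *;from rig import *
st(get_obs())
c=read_camera('side'); print(crop(c,350,260,70,5,'pics/s9.png'))"
```

```text
time: 14.88
tcp_pos: [0.5928, 0.0039, 0.2176]
orientation: [0.001, 0.619, 0.785, -0.001]
ft_force: [0.9, -12.9, -1.3]
gripper_width: -0.0002
t14.88 p [0.5928 0.0039 0.2176] psi 103.5 theta 283.3 rad 63.1mm tilt 0.13 q6 -0.29 w -0.000 Ftool [-12.8  -2.1   1.3]
time: 15.3
tcp_pos: [0.6169, 0.0155, 0.2177]
orientation: [0.001, 0.434, 0.901, -0.0]
ft_force: [5.6, -10.4, -3.1]
gripper_width: 0.0001
t15.30 p [0.6169 0.0155 0.2177] psi 128.5 theta 307.7 rad 63.0mm tilt 0.16 q6 -0.70 w 0.000 Ftool [-11.6  -2.1   3.1]
(280, 207)
```

View pics/s9.png

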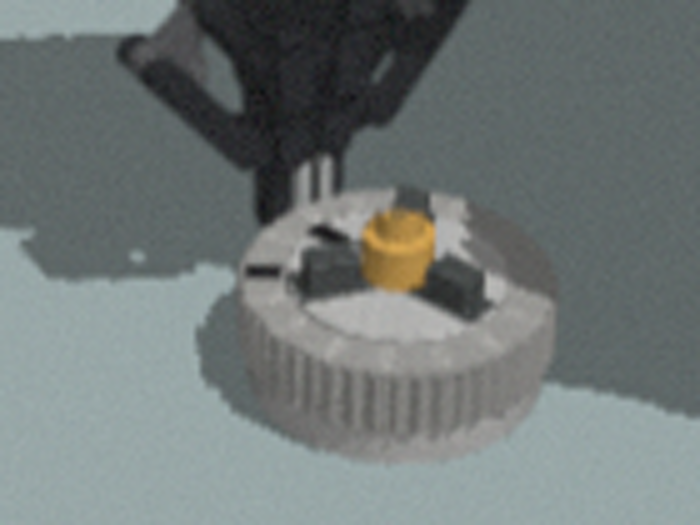

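```bash
cat >> h.py <<'E'
def ang(c,cu,cv,C=(.5796,.0671),z=.068,u0=280,v0=207,s=5):
    p=back(c,(u0+(cu+.5)/s-.5,v0+(cv+.5)/s-.5),z); d=p[:2]-np.array(C); print("ang %.1f r %.1f"%(np.degrees(np.arctan2(d[1],d[0]))%360,1e3*np.hypot(*d)))
E
python3 -c "
from h import *;from rig import *
c=read_camera('side')
ang(c,263,270);ang(c,330,235,z=.07);ang(c,457,350);ang(c,510,237)"
```

```text
ang 3.6 r 42.3
ang 323.2 r 28.1
ang 121.7 r 43.0
ang 215.9 r 44.5
```

Ring mark at side crop (263,270) works out to 40° past the fixed mark, so the ring is at 400°, as commanded. Continuing stroke 2.

```bash

python3 -m jog '[{"travel":[0.0002,0.0053,0],"dr":[0,0,-5],"grip":1},{"travel":[0.0002,0.0053,0],"dr":[0,0,-5],"grip":1},{"travel":[0.0002,0.0053,0],"dr":[0,0,-5],"grip":1},{"travel":[0.0002,0.0053,0],"dr":[0,0,-5],"grip":1},{"travel":[0.0002,0.0053,0],"dr":[0,0,-5],"grip":1}]'
python3 -c "
from h import *;from rig import *
st(get_obs())"
python3 -m jog '[{"travel":[0.0002,0.0053,0],"dr":[0,0,-5],"grip":1},{"travel":[0.0002,0.0053,0],"dr":[0,0,-5],"grip":1},{"travel":[0.0002,0.0053,0],"dr":[0,0,-5],"grip":1},{"travel":[0.0002,0.0053,0],"dr":[0,0,-5],"grip":1},{"travel":[0.0002,0.0053,0],"dr":[0,0,-5],"grip":1}]'
python3 -c "
from h import *;from rig import *
st(get_obs())"
python3 -m jog '[{"travel":[0.0002,0.0053,0],"dr":[0,0,-5],"grip":1},{"travel":[0.0002,0.0053,0],"dr":[0,0,-5],"grip":1},{"travel":[0.0002,0.0053,0],"dr":[0,0,-5],"grip":1},{"travel":[0.0002,0.0053,0],"dr":[0,0,-5],"grip":1},{"travel":[0.0002,0.0053,0],"dr":[0,0,-5],"grip":1}]'
python3 -c "
from h import *;from rig import *
st(get_obs())"
```

```text
time: 15.82
tcp_pos: [0.6338, 0.0362, 0.2177]
orientation: [0.002, 0.229, 0.973, -0.0]
ft_force: [8.0, -6.1, -4.7]
gripper_width: -0.0002
t15.82 p [0.6338 0.0362 0.2177] psi 153.5 theta 332.3 rad 62.7mm tilt 0.19 q6 -1.11 w -0.000 Ftool [-9.9 -1.9  4.8]
time: 16.23
tcp_pos: [0.6405, 0.0622, 0.2177]
orientation: [0.002, 0.013, 1.0, -0.0]
ft_force: [11.6, -0.8, -6.0]
gripper_width: -0.0001
t16.23 p [0.6405 0.0622 0.2177] psi 178.5 theta 357.2 rad 62.3mm tilt 0.21 q6 -1.50 w -0.000 Ftool [-11.5  -0.5   6.1]
time: 16.65
tcp_pos: [0.6356, 0.0887, 0.2177]
orientation: [0.002, -0.204, 0.979, -0.0]
ft_force: [9.6, 2.8, -6.2]
gripper_width: -0.0001
t16.65 p [0.6356 0.0887 0.2177] psi -156.5 theta 22.2 rad 61.9mm tilt 0.21 q6 -1.90 w -0.000 Ftool [-9.8 -1.3  6.2]
```

```bash

python3 -m jog '[{"travel":[0.0002,0.0053,0],"dr":[0,0,-5],"grip":1},{"travel":[0.0002,0.0053,0],"dr":[0,0,-5],"grip":1},{"travel":[0.0002,0.0053,0],"dr":[0,0,-5],"grip":1},{"travel":[0.0002,0.0053,0],"dr":[0,0,-5],"grip":1},{"travel":[0.0002,0.0053,0],"dr":[0,0,-5],"grip":1}]'
python3 -c "
from h import *;from rig import *
st(get_obs())"
python3 -m jog '[{"travel":[-0.008,0,0],"dr":[0,0,0],"grip":1},{"travel":[-0.012,0,0],"dr":[0,0,0],"grip":1},{"travel":[0,0,0],"dr":[0,0,0],"grip":1}]'
python3 -c "
from h import *;from rig import *
st(get_obs())
c=read_camera('side'); print(crop(c,350,260,70,5,'pics/s10.png'))"
python3 -m jog '[{"travel":[0.0006,-0.0099,0],"dr":[0,0,7],"grip":1},{"travel":[0.0006,-0.0099,0],"dr":[0,0,7],"grip":1},{"travel":[0.0006,-0.0099,0],"dr":[0,0,7],"grip":1},{"travel":[0.0006,-0.0099,0],"dr":[0,0,7],"grip":1},{"travel":[0.0006,-0.0099,0],"dr":[0,0,7],"grip":1}]'
python3 -c "
from h import *;from rig import *
st(get_obs())"
```

```text
time: 17.07
tcp_pos: [0.6201, 0.1106, 0.2177]
orientation: [0.001, -0.411, 0.912, -0.0]
ft_force: [8.2, 6.3, -2.7]
gripper_width: 0.0001
t17.07 p [0.6201 0.1106 0.2177] psi -131.4 theta 47.3 rad 61.6mm tilt 0.17 q6 -2.30 w 0.000 Ftool [-10.1  -1.9   2.7]
time: 17.32
tcp_pos: [0.6339, 0.126, 0.2177]
orientation: [0.0, -0.408, 0.913, -0.0]
ft_force: [-0.3, -0.4, 0.9]
gripper_width: -0.0001
t17.32 p [0.6339 0.126  0.2177] psi -131.8 theta 47.5 rad 82.4mm tilt 0.04 q6 -2.27 w -0.000 Ftool [ 0.6 -0.  -0.9]
(280, 207)
time: 17.78
tcp_pos: [0.6581, 0.0823, 0.2174]
orientation: [-0.0, -0.112, 0.994, -0.0]
ft_force: [0.2, -0.1, 0.1]
gripper_width: -0.0001
t17.78 p [0.6581 0.0823 0.2174] psi -167.2 theta 12.0 rad 81.6mm tilt 0.03 q6 -1.73 w -0.000 Ftool [-0.1 -0.1 -0.1]
```

View pics/s10.png

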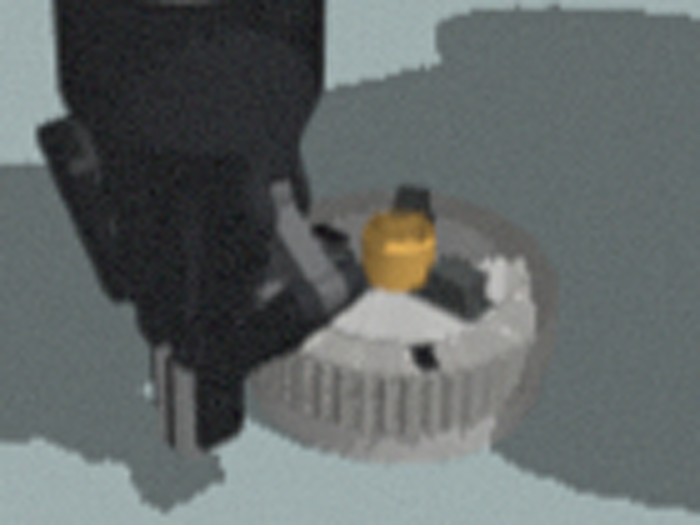

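Mark now at side crop (425,355), about 500° total. Returning for the last stroke.

```bash

python3 -m jog '[{"travel":[0.0006,-0.0099,0],"dr":[0,0,7],"grip":1},{"travel":[0.0006,-0.0099,0],"dr":[0,0,7],"grip":1},{"travel":[0.0006,-0.0099,0],"dr":[0,0,7],"grip":1},{"travel":[0.0006,-0.0099,0],"dr":[0,0,7],"grip":1},{"travel":[0.0006,-0.0099,0],"dr":[0,0,7],"grip":1}]'
python3 -m jog '[{"travel":[0.0006,-0.0099,0],"dr":[0,0,7],"grip":1},{"travel":[0.0006,-0.0099,0],"dr":[0,0,7],"grip":1},{"travel":[0.0006,-0.0099,0],"dr":[0,0,7],"grip":1},{"travel":[0.0006,-0.0099,0],"dr":[0,0,7],"grip":1},{"travel":[0.0006,-0.0099,0],"dr":[0,0,7],"grip":1}]'
python3 -m jog '[{"travel":[0.0006,-0.0099,0],"dr":[0,0,7],"grip":1},{"travel":[0.0006,-0.0099,0],"dr":[0,0,7],"grip":1},{"travel":[0.0006,-0.0099,0],"dr":[0,0,7],"grip":1},{"travel":[0.0006,-0.0099,0],"dr":[0,0,7],"grip":1},{"travel":[0.0006,-0.0099,0],"dr":[0,0,7],"grip":1}]'
python3 -m jog '[{"travel":[0.0006,-0.0099,0],"dr":[0,0,7],"grip":1},{"travel":[0.0006,-0.0099,0],"dr":[0,0,7],"grip":1},{"travel":[0.0006,-0.0099,0],"dr":[0,0,7],"grip":1},{"travel":[0.0006,-0.0099,0],"dr":[0,0,7],"grip":1},{"travel":[0.0006,-0.0099,0],"dr":[0,0,7],"grip":1}]'
python3 -m jog '[{"travel":[0.0006,-0.0099,0],"dr":[0,0,7],"grip":1},{"travel":[0.0006,-0.0099,0],"dr":[0,0,7],"grip":1},{"travel":[0.0006,-0.0099,0],"dr":[0,0,7],"grip":1},{"travel":[0.0006,-0.0099,0],"dr":[0,0,7],"grip":1},{"travel":[0.0006,-0.0099,0],"dr":[0,0,7],"grip":1}]'
python3 -m jog '[{"travel":[0.0006,-0.0099,0],"dr":[0,0,7],"grip":1},{"travel":[0.0006,-0.0099,0],"dr":[0,0,7],"grip":1},{"travel":[0.0006,-0.0099,0],"dr":[0,0,7],"grip":1},{"travel":[0.0006,-0.0099,0],"dr":[0,0,7],"grip":1},{"travel":[0.0006,-0.0099,0],"dr":[0,0,0],"grip":1}]'
python3 -c "
from h import *;from rig import *
st(get_obs())"
```

```text
time: 18.2
tcp_pos: [0.6542, 0.0334, 0.2174]
orientation: [-0.0, 0.193, 0.981, -0.0]
ft_force: [-0.1, 0.2, 0.5]
gripper_width: 0.0001
time: 18.62
tcp_pos: [0.6229, -0.0044, 0.2175]
orientation: [-0.0, 0.479, 0.878, -0.0]
ft_force: [1.0, -0.7, -0.2]
gripper_width: -0.0001
time: 19.03
tcp_pos: [0.5757, -0.0174, 0.2176]
orientation: [-0.0, 0.721, 0.693, -0.0]
ft_force: [0.3, 0.5, -0.3]
gripper_width: -0.0003
time: 19.45
tcp_pos: [0.5295, -0.001, 0.2176]
orientation: [-0.0, 0.896, 0.445, -0.0]
ft_force: [0.9, -0.3, -0.4]
gripper_width: 0.0
time: 19.87
tcp_pos: [0.5012, 0.039, 0.2177]
orientation: [0.0, 0.988, 0.155, -0.0]
ft_force: [-0.3, 0.4, -0.1]
gripper_width: -0.0
time: 20.28
tcp_pos: [0.5009, 0.0881, 0.2176]
orientation: [0.0, 0.996, -0.089, -0.0]
ft_force: [-0.6, 0.5, -0.2]
gripper_width: 0.0001
t20.28 p [0.5009 0.0881 0.2176] psi -10.2 theta 163.6 rad 80.7mm tilt 0.02 q6 1.85 w 0.000 Ftool [-0.7 -0.4  0.2]
```

```bash

python3 -m jog '[{"travel":[0.002,0,0],"dr":[0,0,6],"grip":1},{"travel":[0.008,0,0],"dr":[0,0,0],"grip":1},{"travel":[0.006,0,0],"dr":[0,0,0],"grip":1},{"travel":[0.002,0,0],"dr":[0,0,0],"grip":1},{"travel":[0.001,0,0],"dr":[0,0,0],"grip":1}]'
python3 -m jog '[{"travel":[0.0005,0,0],"dr":[0,0,0],"grip":1},{"travel":[0,0,0],"dr":[0,0,0],"grip":1}]'
python3 -c "
from h import *;from rig import *
st(get_obs())"
```

```text
time: 20.7
tcp_pos: [0.5194, 0.0829, 0.2174]
orientation: [0.0, 0.991, -0.136, -0.001]
ft_force: [-13.2, 4.5, 9.8]
gripper_width: 0.0
time: 20.87
tcp_pos: [0.5195, 0.0829, 0.2175]
orientation: [0.0, 0.991, -0.136, -0.002]
ft_force: [-11.8, 2.9, 8.8]
gripper_width: -0.0001
t20.87 p [0.5195 0.0829 0.2175] psi -15.6 theta 163.3 rad 61.4mm tilt 0.20 q6 1.93 w -0.000 Ftool [-12.2   0.3  -8.8]
```

```bash

python3 -m jog '[{"travel":[0.0003,0.0053,0],"dr":[0,0,-5],"grip":1},{"travel":[0.0002,0.0053,0],"dr":[0,0,-5],"grip":1},{"travel":[0.0002,0.0053,0],"dr":[0,0,-5],"grip":1},{"travel":[0.0002,0.0053,0],"dr":[0,0,-5],"grip":1},{"travel":[0.0002,0.0053,0],"dr":[0,0,-5],"grip":1}]'
python3 -c "
from h import *;from rig import *
st(get_obs())"
python3 -m jog '[{"travel":[0.0002,0.0053,0],"dr":[0,0,-5],"grip":1},{"travel":[0.0002,0.0053,0],"dr":[0,0,-5],"grip":1},{"travel":[0.0002,0.0053,0],"dr":[0,0,-5],"grip":1},{"travel":[0.0002,0.0053,0],"dr":[0,0,-5],"grip":1},{"travel":[0.0002,0.0053,0],"dr":[0,0,-5],"grip":1}]'
python3 -c "
from h import *;from rig import *
st(get_obs())"
```

```text
time: 21.28
tcp_pos: [0.5175, 0.0561, 0.2174]
orientation: [-0.0, 0.996, 0.084, -0.003]
ft_force: [-16.1, -1.2, 12.2]
gripper_width: -0.0003
t21.28 p [0.5175 0.0561 0.2174] psi 9.7 theta 188.6 rad 61.5mm tilt 0.29 q6 1.44 w -0.000 Ftool [-16.2  -1.6 -12.1]
time: 21.7
tcp_pos: [0.527, 0.0309, 0.2174]
orientation: [-0.0, 0.955, 0.298, -0.003]
ft_force: [-18.3, -10.6, 12.9]
gripper_width: 0.0001
t21.70 p [0.527  0.0309 0.2174] psi 34.7 theta 213.9 rad 61.7mm tilt 0.35 q6 0.96 w 0.000 Ftool [-21.1  -1.7 -12.7]
```

```bash

python3 -m jog '[{"travel":[-0.0001,0.0053,0],"dr":[0,0,-5],"grip":1},{"travel":[0,0.0053,0],"dr":[0,0,-5],"grip":1},{"travel":[0.0001,0.0053,0],"dr":[0,0,-5],"grip":1},{"travel":[0.0001,0.0053,0],"dr":[0,0,-5],"grip":1},{"travel":[0.0001,0.0053,0],"dr":[0,0,-5],"grip":1}]'
python3 -c "
from h import *;from rig import *
st(get_obs())"
python3 -m jog '[{"travel":[0.0002,0.0053,0],"dr":[0,0,-5],"grip":1},{"travel":[0.0002,0.0053,0],"dr":[0,0,-5],"grip":1},{"travel":[0.0002,0.0053,0],"dr":[0,0,-5],"grip":1},{"travel":[0.0002,0.0053,0],"dr":[0,0,-5],"grip":1},{"travel":[0.0002,0.0053,0],"dr":[0,0,-5],"grip":1}]'
python3 -c "
from h import *;from rig import *
st(get_obs())"
```

```text
time: 22.12
tcp_pos: [0.5461, 0.0117, 0.2175]
orientation: [0.0, 0.868, 0.497, -0.002]
ft_force: [-9.0, -13.2, 6.7]
gripper_width: 0.0
t22.12 p [0.5461 0.0117 0.2175] psi 59.6 theta 239.0 rad 62.6mm tilt 0.22 q6 0.49 w 0.000 Ftool [-15.9  -1.1  -6.6]
time: 22.53
tcp_pos: [0.5716, 0.0028, 0.2176]
orientation: [0.001, 0.739, 0.673, -0.001]
ft_force: [-3.3, -16.9, 2.0]
gripper_width: -0.0
t22.53 p [0.5716 0.0028 0.2176] psi 84.6 theta 263.9 rad 62.9mm tilt 0.18 q6 0.04 w -0.000 Ftool [-17.1  -1.7  -1.9]
```

```bash

python3 -m jog '[{"travel":[0.0001,0.0053,0],"dr":[0,0,-5],"grip":1},{"travel":[0.0001,0.0053,0],"dr":[0,0,-5],"grip":1},{"travel":[0.0002,0.0053,0],"dr":[0,0,-5],"grip":1},{"travel":[0.0002,0.0053,0],"dr":[0,0,-5],"grip":1},{"travel":[0.0002,0.0053,0],"dr":[0,0,-5],"grip":1}]'
python3 -c "
from h import *;from rig import *
st(get_obs())"
python3 -m jog '[{"travel":[0.0002,0.0053,0],"dr":[0,0,-5],"grip":1},{"travel":[0.0002,0.0053,0],"dr":[0,0,-5],"grip":1},{"travel":[0.0002,0.0053,0],"dr":[0,0,-5],"grip":1},{"travel":[0.0002,0.0053,0],"dr":[0,0,-5],"grip":1},{"travel":[0.0002,0.0053,0],"dr":[0,0,-5],"grip":1}]'
python3 -c "
from h import *;from rig import *
st(get_obs())
c=read_camera('side'); print(crop(c,350,260,70,5,'pics/s11.png'))"
```

```text
time: 22.95
tcp_pos: [0.5982, 0.0056, 0.2178]
orientation: [0.001, 0.576, 0.817, -0.001]
ft_force: [3.7, -15.3, -1.9]
gripper_width: -0.0001
t22.95 p [0.5982 0.0056 0.2178] psi 109.6 theta 288.4 rad 63.0mm tilt 0.18 q6 -0.39 w -0.000 Ftool [-15.6  -1.6   1.9]
time: 23.37
tcp_pos: [0.621, 0.0195, 0.2178]
orientation: [0.002, 0.386, 0.923, -0.001]
ft_force: [9.6, -12.8, -4.9]
gripper_width: 0.0
t23.37 p [0.621  0.0195 0.2178] psi 134.6 theta 313.0 rad 62.7mm tilt 0.24 q6 -0.80 w 0.000 Ftool [-15.8  -2.1   5. ]
(280, 207)
```

View pics/s11.png

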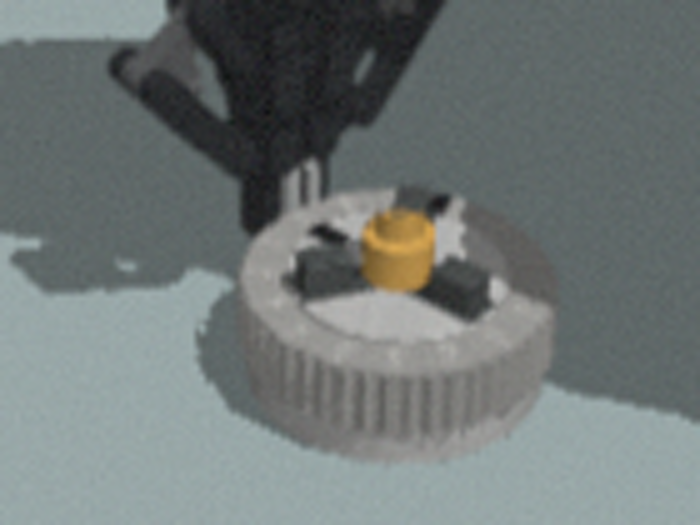

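Mark at side crop (438,205), just right of the rear jaw: about 650°, as commanded. 70° remain.

```bash

python3 -m jog '[{"travel":[0.0002,0.0053,0],"dr":[0,0,-5],"grip":1},{"travel":[0.0002,0.0053,0],"dr":[0,0,-5],"grip":1},{"travel":[0.0002,0.0053,0],"dr":[0,0,-5],"grip":1},{"travel":[0.0002,0.0053,0],"dr":[0,0,-5],"grip":1},{"travel":[0.0002,0.0053,0],"dr":[0,0,-5],"grip":1}]'
python3 -c "
from h import *;from rig import *
st(get_obs())"
python3 -m jog '[{"travel":[0.0002,0.0053,0],"dr":[0,0,-5],"grip":1},{"travel":[0.0002,0.0053,0],"dr":[0,0,-5],"grip":1},{"travel":[0.0002,0.0053,0],"dr":[0,0,-5],"grip":1},{"travel":[0.0002,0.0053,0],"dr":[0,0,-5],"grip":1},{"travel":[0.0002,0.0053,0],"dr":[0,0,-5],"grip":1}]'
python3 -c "
from h import *;from rig import *
st(get_obs())
c=read_camera('side'); print(crop(c,350,260,70,5,'pics/s12.png'))
c=read_camera('top'); crop(c,271,282,50,8,'pics/t12.png')"
```

```text
time: 23.83
tcp_pos: [0.6359, 0.0419, 0.2179]
orientation: [0.003, 0.177, 0.984, -0.0]
ft_force: [15.6, -7.3, -5.6]
gripper_width: 0.0001
t23.83 p [0.6359 0.0419 0.2179] psi 159.6 theta 337.9 rad 62.2mm tilt 0.31 q6 -1.21 w 0.000 Ftool [-17.1  -1.4   5.7]
time: 24.25
tcp_pos: [0.6399, 0.0688, 0.218]
orientation: [0.003, -0.04, 0.999, -0.0]
ft_force: [17.5, -0.8, -8.1]
gripper_width: -0.0002
t24.25 p [0.6399 0.0688 0.218 ] psi -175.4 theta 3.3 rad 61.7mm tilt 0.34 q6 -1.60 w -0.000 Ftool [-17.3  -2.2   8.2]
(280, 207)
```

View pics/s12.png

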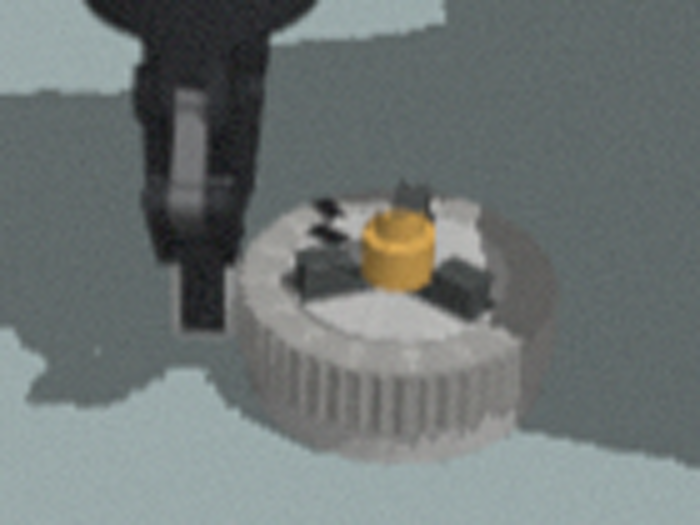

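View pics/t12.png

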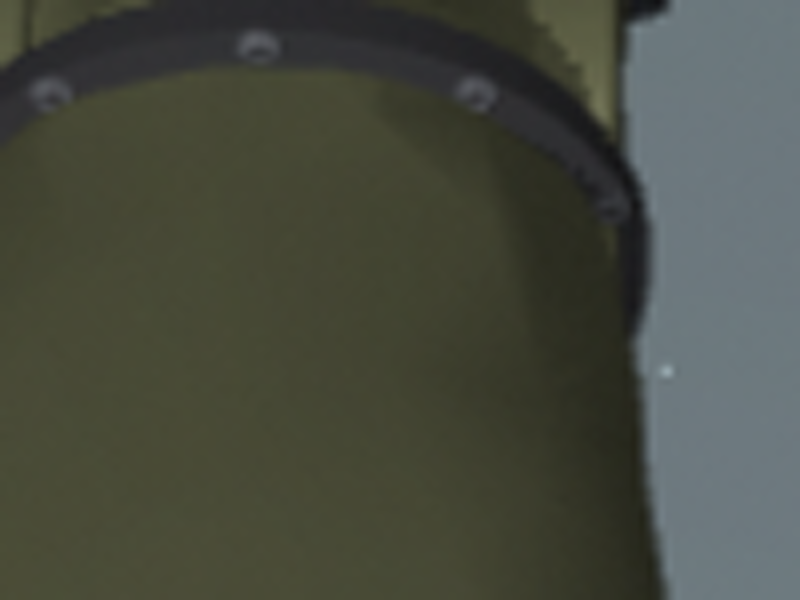

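Ring mark at side crop (327,207), about 20° short of the fixed mark (330,233). Four more rows, then retract.

```bash

python3 -m jog '[{"travel":[0.0002,0.0053,0],"dr":[0,0,-5],"grip":1},{"travel":[0.0002,0.0053,0],"dr":[0,0,-5],"grip":1},{"travel":[0.0002,0.0053,0],"dr":[0,0,-5],"grip":1},{"travel":[0.0002,0.0053,0],"dr":[0,0,-5],"grip":1},{"travel":[0,0,0],"dr":[0,0,0],"grip":1}]'
python3 -m jog '[{"travel":[-0.01,0,0],"dr":[0,0,0],"grip":1},{"travel":[-0.015,0,0],"dr":[0,0,0],"grip":1},{"travel":[-0.02,0,0],"dr":[0,0,0],"grip":1},{"travel":[0,0,-0.02],"dr":[0,0,0],"grip":1},{"travel":[0,0,-0.04],"dr":[0,0,0],"grip":1}]'
python3 -c "
from h import *;from rig import *
st(get_obs())
c=read_camera('side'); print(crop(c,350,260,70,5,'pics/s13.png'))
c=read_camera('top'); crop(c,271,282,50,8,'pics/t13.png')"
```

```text
time: 24.77
tcp_pos: [0.6343, 0.0907, 0.2179]
orientation: [0.002, -0.215, 0.977, 0.0]
ft_force: [14.0, 7.7, -7.2]
gripper_width: 0.0001
time: 25.18
tcp_pos: [0.6744, 0.1082, 0.2724]
orientation: [-0.005, -0.212, 0.977, 0.0]
ft_force: [-0.1, 0.2, -0.3]
gripper_width: -0.0002
t25.18 p [0.6744 0.1082 0.2724] psi -155.6 theta 24.0 rad 105.2mm tilt 0.55 q6 -1.89 w -0.000 Ftool [-0.   0.2  0.3]
(280, 207)
```

View pics/s13.png

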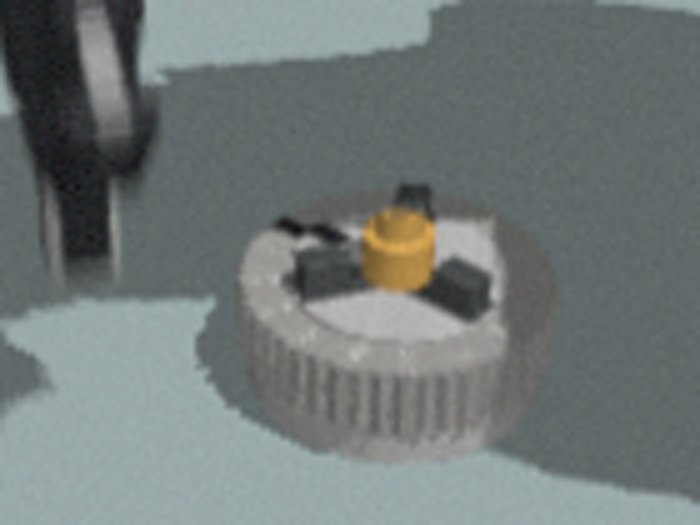

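```bash

python3 -m jog '[{"travel":[0,0,-0.03],"dr":[0,0,0],"grip":1},{"travel":[0,0,-0.03],"dr":[0,0,0],"grip":1},{"travel":[0,0,-0.03],"dr":[0,0,0],"grip":1},{"travel":[0,0,-0.03],"dr":[0,0,0],"grip":1},{"travel":[0,0,0],"dr":[0,0,0],"grip":1}]'
python3 -m jog '[{"travel":[0.012,-0.028,0],"dr":[0,0,0],"grip":1},{"travel":[0.012,-0.028,0],"dr":[0,0,0],"grip":1},{"travel":[0.012,-0.028,0],"dr":[0,0,0],"grip":1},{"travel":[0.012,-0.028,0],"dr":[0,0,0],"grip":1},{"travel":[0.012,-0.028,0],"dr":[0,0,0],"grip":1}]'
python3 -m jog '[{"travel":[0.012,-0.028,0],"dr":[0,0,0],"grip":1},{"travel":[0.012,-0.028,0],"dr":[0,0,0],"grip":1},{"travel":[0.012,-0.028,0],"dr":[0,0,0],"grip":1},{"travel":[0.012,-0.028,0],"dr":[0,0,0],"grip":1},{"travel":[0,0,0],"dr":[0,0,0],"grip":1}]'
python3 -c "
from h import *;from rig import *
import cv2
st(get_obs())
c=read_camera('side'); ang(c,290,226);ang(c,330,235,z=.07)
crop(c,320,240,320,1,'pics/s14.png')
c=read_camera('top'); crop(c,271,282,50,8,'pics/t14.png');cv2.imwrite('pics/top14.png',c['color'][:,:,::-1])"
```

```text
time: 25.7
tcp_pos: [0.6745, 0.1079, 0.4049]
orientation: [0.005, -0.211, 0.977, -0.001]
ft_force: [0.8, -0.2, 1.3]
gripper_width: -0.0
time: 26.12
tcp_pos: [0.6771, -0.0458, 0.3976]
orientation: [0.0, -0.211, 0.977, -0.0]
ft_force: [0.0, 0.5, 0.1]
gripper_width: -0.0
time: 26.53
tcp_pos: [0.6787, -0.1715, 0.397]
orientation: [-0.0, -0.209, 0.978, -0.0]
ft_force: [0.4, -0.5, 0.5]
gripper_width: 0.0001
t26.53 p [ 0.6787 -0.1715  0.397 ] psi -155.9 theta 293.0 rad 257.2mm tilt 0.06 q6 -2.29 w 0.000 Ftool [-0.2 -0.6 -0.5]
ang 327.6 r 43.3
ang 323.2 r 28.1
```

View pics/t14.png

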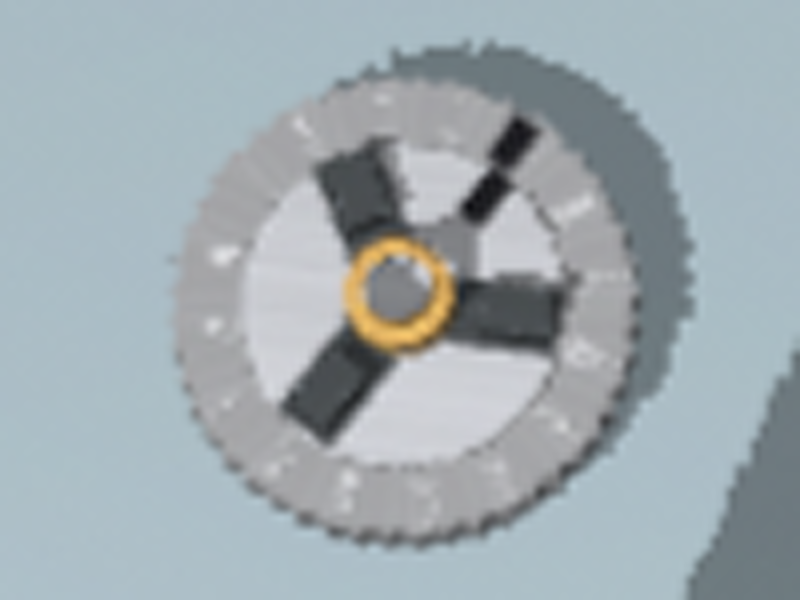

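View pics/s14.png

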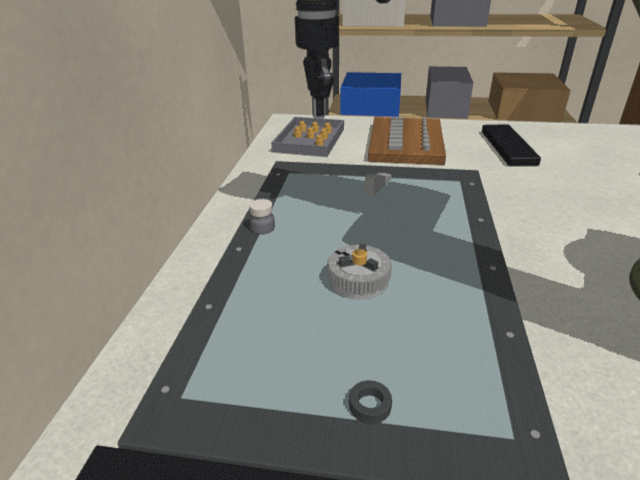

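Top crop: the ring mark (515,140) is beside the fixed mark (487,195), about 3° past its starting angle. The brass part is upright at centre, and the jar, ring gauge and step gauge have not moved. Handing in.

```bash
python3 -c "
from rig import *
print(abs(get_obs()['joint_velocities']).max(), close_job())"
```

```text
the job is handed in; nothing more can be done
0.04290237626881483 None
```

The chuck is open: I turned its ring two full turns counter-clockwise and handed the job in at about 26.6 s, well inside the 72 s limit. I used the shut fingertips pressed on the rim, with about 10–20 N most of the time, in three arcs of 250°, 250° and 220°. Between arcs the hand went back around, clear of the rim.

**Final pictures:**
- **Ring:** its mark sits beside the fixed mark for the second time. I read it about 3–4° past the start angle (about 12.6 rad), well inside the 0.6 rad tolerance.
- **Brass part:** it stands upright and central in the jaws, and the hand never came near it.
- **Gauges and jar:** they look unmoved in the side view. I did not measure their positions.
- **Hand:** it is clear of everything, and the force reading is at noise level.

**Checks that disagreed:**
- **Camera positions:** the two cameras placed the chuck a few mm apart, so I set the pressing depth by contact force instead.
- **Contact force:** it dropped to about 2 N once, during the second arc. I pressed in again, and the next picture showed the ring at 400° as intended, so it had not slipped.

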